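# Lay up the night-feed tray

### The arm

A 7-joint arm with a two-finger parallel gripper is mounted at the origin on the work surface. World frame = base frame: x ahead of the robot, y to its left, z up, the work surface at z = 0. Lengths are in m, angles in rad, forces in N, time in s.
With the tool pointing down it reaches from about 0.4 to 0.9 m from the base axis. Payload 5.5 kg.
Tool frame: the origin (TCP) lies at the very end of the fingers, on their centre line; the grasp point (between the pads) lies behind it (ctrl.tcp_to_grasp is the z of the grasp point in the tool frame, in m); z points along the fingers, y is the direction in which the jaws open and shut (so a half turn about z gives the same grasp; the last joint's range is limited). The gripper opens to 92 mm and grips with 3 to 60 N. Pads are 19 mm wide; open, the fingers measure 130 mm over their backs; the gripper's body (75 mm by 190 mm) begins 47 mm behind the grasp point.
Start: joints at [1.388, 0.501, -0.427, 1.55, 0.221, 1.138, -0.21], TCP at [0.28, -0.586, 0.227] pointing down, gripper open.
Joint ranges: [-2.88, 2.88], [-0.31, 2.03], [-1.54, 1.56], [0.2, 2.42], [-1.41, 4.55], [0.19, 2.02], [-2.57, 2.57]. Speed limits (rad/s): [2.57, 2.57, 3.14, 3.14, 3.14, 3.14, 3.14].

### API

Orientations are given as [roll, pitch, yaw] about the fixed x, y, z axes, in that order (R = Rz(yaw) Ry(pitch) Rx(roll)).
In Python, from workcell import ctrl gives the robot as it stands.
- The arm moves only by the tool jog_arm, never from a script. Its argument "series" is a list of rows, each an object with "linear": the shift along the tool's x, y, z as a fraction of full scale, a list of three; "twist": the turn, a rotation vector about the tool's x, y, z as a fraction of full scale, a list of three. In form: [{"linear": [x, y, z], "twist": [ax, ay, az]}, ...]. A call has 1 to 20 rows; each row is the pose to reach, as a shift and turn from the pose commanded when the call began, along the tool's axes at that moment; what a row does not reach only later rows make up. Full scale, the value 1, is 0.25 m for a shift and 30 degrees for a turn. A row lasts 1/12 s, in which the tool goes at most 41.7 mm and 7.16 degrees, less where a joint would pass 70% of its speed; a pose out of reach is approached as far as the arm can. A call with a number of a shift or a turn outside -1 to 1 is refused whole. A call with a gripper value outside its range is refused whole. "jaw" is the opening, from 0 (shut) to 1 (fully open), set as the call begins (left out, the last holds). The fingers move at their own pace and stop on an object; the grip force is fixed at half the most. Time passes only in rows, so rows that repeat a pose let the fingers close. It gives the time, the measured TCP pose, the force and the opening at its end, in the units of the state.
- ctrl.get_state(): the state, without advancing time (a new reading comes with each control period).
- ctrl.capture(name): name is "side" or "top"; returns a dict with "pixels" (400x640x3 uint8, blue, green, red), "fx", "fy", "cx", "cy" (pixels), "R" (3x3) and "t" (3): a world point X has camera coordinates R X + t. Camera axes: x right, y down, z forward; pixel columns grow to the right and rows downward; lengths in m; the calibration is good to about 2 mm. A picture is of the moment at which its call begins. There is no depth.
- ctrl.job_done(): hands the job in, once; it reports no verdict.
The state is a dict: "t": time; "joint_pos": joint angles; "joint_velocities": joint speeds; "joint_torque": joint torques, N m; "position": TCP position; "tool_rot": TCP orientation; "contact_force": force on the tool from outside, world axes, zero at the start; "ft_torque": the same for the moment, N m; "gripper_width": finger opening in m.
Only numpy, scipy, OpenCV 4.12 (cv2) and the standard library are available. Lean on these libraries where they do the work, as an engineer would, in place of code of your own. Each camera call takes 0.05 s, during which the arm holds its last target. There are 200 camera calls.

### The job

Lay up the steel tray for the night feed so that everything can be found in the dark: the large bottle lying along the back rim, centred, and the small bottle lying parallel in front of it, middle to middle; in line with the small bottle put the teether ring flat on its left and the large powder pot on its right, with the small powder pot centred on top of the large one. Left, right, front and back are as seen from the robot, the front being the side nearest to it, and the caps may point either way. Set the glass down gently, and leave the soother, the dome cap, the brush and the scoop where they are.

Things in the scene. Friction and masses are not known exactly. Their poses are not given: they have to be found in the camera images.
- large_bottle: the larger closed square-section glass feeding bottle, white round cap, lying on one of its four flat sides (does not roll): 150 mm long, body 56 x 56 mm in section and 110 mm long, cap 42 mm across, 0.18 to 0.30 kg. Origin mid-length on its long axis, 28 mm above what it lies on; x runs from base to cap; its weight is centred about 15 mm from the origin towards the base
- small_bottle: the smaller closed square-section glass feeding bottle, white round cap, lying on one of its four flat sides (does not roll): 112 mm long, body 48 x 48 mm in section and 74 mm long, cap 38 mm across, 0.12 to 0.20 kg. Origin mid-length on its long axis, 24 mm above what it lies on; x runs from base to cap; its weight is centred about 15 mm from the origin towards the base
- teether: pink silicone teether ring lying flat: 64 mm over all, round section 13 mm thick, hole 38 mm, 40 g. Origin at the centre of the hole, at the underside; z up
- large_pot: the larger of two round milk-powder pots with flat white screw lids, standing: 60 mm across the lid, body 56 mm, 40 mm high. Origin at the centre of its underside; z up
- small_pot: the smaller round milk-powder pot with a flat white screw lid, standing: 46 mm across the lid, body 42 mm, 30 mm high. Origin at the centre of its underside; z up
- tray: stainless steel tray, fixed, left or right of the robot, turned by up to 9 degrees: 256 mm front to back (x), 360 mm wide (y); floor 3 mm thick, upright rim 15 mm high. Origin at the centre of its underside, at shelf height; x points away from the robot to the back rim, y to its left end. The five things to move start beside it on a 5 mm thick grey drying mat
- soother: baby's soother standing teat up near the back left corner of the tray, 42 mm across, 38 mm high; stays where it is. Origin at the centre of its underside
- dome_cap: white dome-shaped dust cap standing at the back of the drying mat, 34 mm across, 37 mm high; stays where it is. Origin at the centre of its underside
- brush: bottle brush lying crosswise on the shelf behind mat and tray, 225 mm long, 34 mm thick; stays where it is. Origin near its middle, at shelf height
- scoop: pale blue powder scoop lying near the back right corner of the tray, cup 30 mm across at its back end, 84 mm long, 18 mm high; stays where it is. Origin at mid-length, at its underside
Not all that is in view belongs to the job. What is shaped like the teether but turquoise or yellow is not meant. Leave any orange look-alike of the large_pot alone.

How it is judged:
At the end, for the whole second after the job is handed in: Large bottle at back rim (axis 42-105 mm behind tray middle), centred to 30 mm; small bottle in front, parallel to 0.2 rad, centred on it to 30 mm; teether flat left, large pot right, 60-160 mm from tray middle, within 34 mm of its axis; small pot on large to 12 mm. All at rest (x of large_bottle in the frame of tray between 0.042 and 0.105 m and y of large_bottle in the frame of tray between -0.03 and 0.03 m and angle between the x axis of large_bottle and the y axis of tray, either way round below 0.2 rad and x of small_bottle in the frame of large_bottle between -0.03 and 0.03 m and x of small_bottle in the frame of tray between -0.105 and 0.01 m and angle between the x axis of small_bottle and the x axis of large_bottle, either way round below 0.2 rad and y of teether in the frame of small_bottle between -0.034 and 0.034 m and z of teether in the frame of small_bottle between -0.034 and 0.034 m and y of teether in the frame of tray between 0.06 and 0.16 m and horizontal distance between each of teether, large_pot and small_bottle below 0.15 m and y of large_pot in the frame of small_bottle between -0.034 and 0.034 m and z of large_pot in the frame of small_bottle between -0.034 and 0.034 m and y of large_pot in the frame of tray between -0.16 and -0.06 m and angle between the z axis of teether and the z axis of tray, either way round below 0.15 rad and angle between each of large_pot, small_pot's own z axis and vertical below 0.12 rad and horizontal distance between small_pot and large_pot below 0.012 m and z of small_pot in the frame of large_pot between 0.034 and 0.046 m and contact force between each of large_bottle, small_bottle, teether, large_pot and tray above 0.05 N and contact force between small_pot and large_pot above 0.05 N and linear speed of each of large_bottle, small_bottle, teether, large_pot, small_pot below 0.02 m/s); the robot touches nothing.
It fails at once if the soother is pushed more than 25 mm from its place (distance of soother from where it was at the start of the episode above 0.025 m).
It fails at once if the dome cap is pushed more than 25 mm from its place (distance of dome_cap from where it was at the start of the episode above 0.025 m).
It fails at once if the bottle brush is pushed more than 25 mm from its place (distance of brush from where it was at the start of the episode above 0.025 m).
It fails at once if the powder scoop is pushed more than 25 mm from its place (distance of scoop from where it was at the start of the episode above 0.025 m).
It fails at once if a glass bottle is let fall (moves faster than 0.5 m/s out of the fingers, a drop of over 1 cm) or is pressed on the tray with over 60 N (contact force between any of large_bottle, small_bottle and tray above 60 N or (linear speed of large_bottle above 0.5 m/s and contact force between large_bottle and the fingers below 0.01 N) or (linear speed of small_bottle above 0.5 m/s and contact force between small_bottle and the fingers below 0.01 N)).
It also fails if it takes over 139 s, if anything falls off the work surface, if the arm or the gripper's body presses on something with over 40 N, if the wrist force passes 120 N, or if a joint passes its speed limit or range.

## Working session

There is one attempt and no reset: what is moved stays moved. The work goes in short steps, Python scripts to look and compute and a tool call to move; the robot and the scene stay as the last step left them, time stands still between calls to the robot, and variables do not carry over. Pictures are saved under pics/ and viewed, about 12 in all and at most 16, crops included, and the job is handed in when it is done.

Besides the shell and the picture viewer there is one more tool, called after "Emit:" by a JSON object that holds its "method" and its "body". jog_arm: Moves the arm, as the interface text tells. Shift numbers are shares of 0.25 m and turn numbers shares of 30 degrees, none past 1 either way. Its arguments: {"type":"object","properties":{"series":{"type":"array","items":{"type":"object","properties":{"linear":{"type":"array","items":{"type":"number"}},"twist":{"type":"array","items":{"type":"number"}}}}},"jaw":{"type":"number"}},"required":["series"]}

```bash
mkdir -p pics; ls; python3 - <<'E'
from workcell import ctrl
import cv2
print(ctrl.get_state(), ctrl.tcp_to_grasp)
for n in("top","side"):
    c=ctrl.capture(n); cv2.imwrite(f"pics/{n}0.png",c["pixels"]); print(n,c["fx"],c["fy"],c["cx"],c["cy"],c["R"],c["t"])
E
```

```text
pics
{'t': 0.0, 'joint_pos': array([ 1.38820703,  0.50182699, -0.4268021 ,  1.55145052,  0.22078992,
        1.13829159, -0.21030478]), 'joint_velocities': array([-1.90218507e-03, -1.04130227e-03, -6.63477260e-04,  9.75616667e-06,
        1.24197533e-04, -5.31672466e-04, -3.26924683e-04]), 'joint_torque': array([-2.73246735e-05, -5.66599524e+01, -5.81583381e+00, -2.79116571e+01,
       -6.84439600e-02,  3.08158016e-02,  1.49686016e-04]), 'position': array([ 0.27992883, -0.58586028,  0.22569217]), 'tool_rot': array([-3.13967281e+00, -7.63785768e-05,  4.45844726e-01]), 'contact_force': array([ 0.35973226, -0.8258919 , -0.08089427]), 'ft_torque': array([-0.04181785, -0.04704011,  0.00118497]), 'gripper_width': 0.09188431767260047} -0.0188
top 409.9807402164114 409.9807402164114 323.0501510476697 198.9901133002498 [[ 2.00867952e-03 -9.99989225e-01 -4.18511365e-03]
 [-9.72987189e-01 -9.88267308e-04 -2.30856999e-01]
 [ 2.30850376e-01  4.53577969e-03 -9.72978690e-01]] [3.69353639e-04 5.23834349e-01 9.48362224e-01]
side 468.7088616979436 468.7088616979436 313.9031337362974 198.77248852163564 [[-0.95070011 -0.31004676  0.00634889]
 [-0.17443247  0.517713   -0.83758376]
 [ 0.25640323 -0.79739843 -0.54627203]] [0.50782825 0.14120716 1.0946487 ]
```

View pics/top0.png

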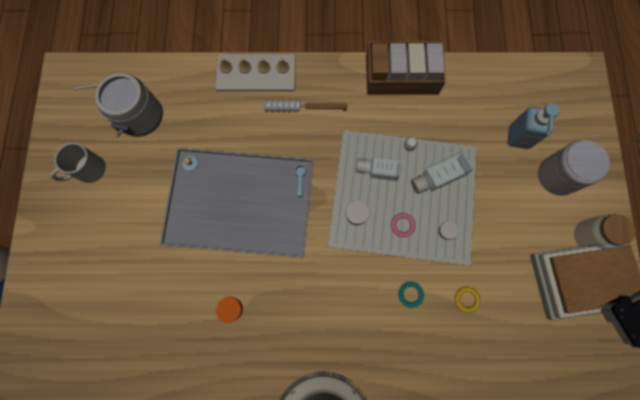

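View pics/side0.png

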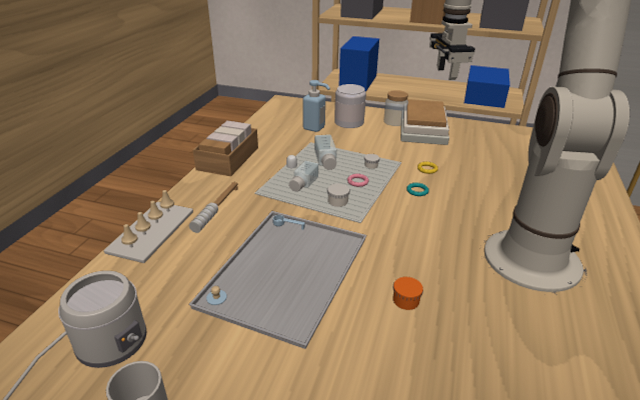

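The top view shows the tray at px (165–312, 150–255) with the soother at (189,162) and the scoop at (300,180). The mat holds the small bottle (380,168), large bottle (443,172), large pot (357,212), teether (403,225), small pot (449,231) and dome cap (411,143). The side view agrees. I'll take enlarged crops to get exact pixels.

```bash
python3 - <<'E'
import cv2,numpy as np
im=cv2.imread("pics/top0.png")
def crop(x0,y0,w,h,s,n):
    c=cv2.resize(im[y0:y0+h,x0:x0+w],None,fx=s,fy=s,interpolation=cv2.INTER_CUBIC); c=cv2.convertScaleAbs(c,alpha=1.4)
    for x in range((x0+9)//10*10,x0+w,10):
        cv2.line(c,((x-x0)*s,0),((x-x0)*s,8 if x%50 else 20),(0,255,255),1)
        if x%20==0: cv2.putText(c,str(x),((x-x0)*s,20),0,.4,(0,255,255))
    for y in range((y0+9)//10*10,y0+h,10):
        cv2.line(c,(0,(y-y0)*s),(8,(y-y0)*s),(0,255,255),1); cv2.putText(c,str(y),(10,(y-y0)*s+4),0,.4,(0,255,255))
    cv2.imwrite(n,c)
crop(325,125,158,118+2,5,"pics/mat.png"); crop(155,140,165,120,4,"pics/tray.png")
E
```

```text
(no output)
```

View pics/mat.png

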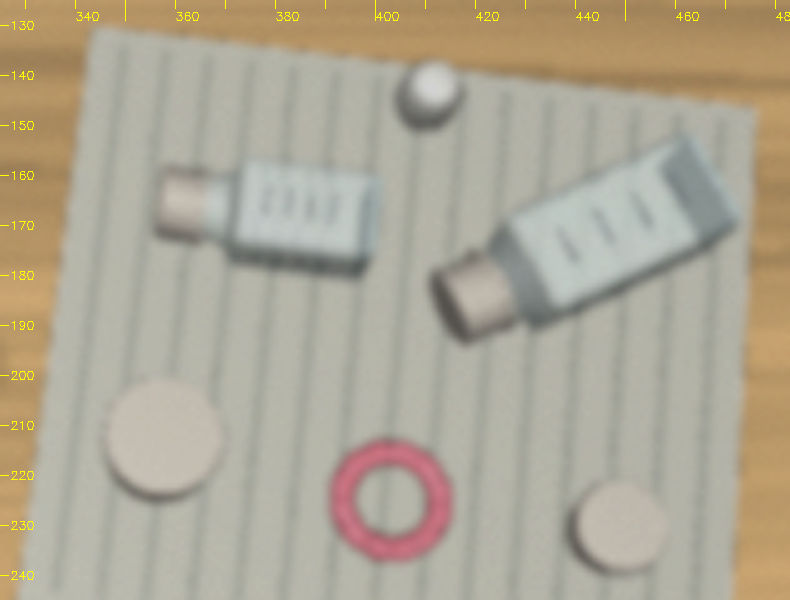

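View pics/tray.png

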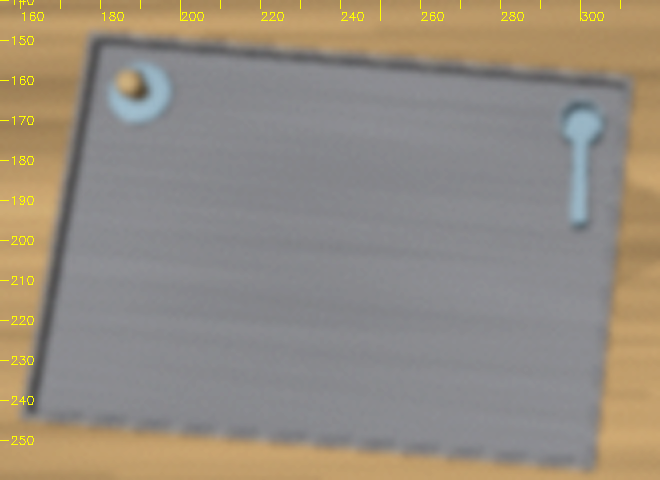

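```bash
cat > h.py <<'E'
import cv2,numpy as np
from workcell import ctrl
def proj(c,P):
    q=np.asarray(P,float)@c["R"].T+c["t"]; return np.c_[c["fx"]*q[:,0]/q[:,2]+c["cx"],c["fy"]*q[:,1]/q[:,2]+c["cy"]]
def ray(c,u,v,z):
    d=c["R"].T@[(u-c["cx"])/c["fx"],(v-c["cy"])/c["fy"],1]; o=-c["R"].T@c["t"]
    return o+d*(z-o[2])/d[2]
def box(L0,L1,w,pose,z0):
    x,y,a=pose; P=np.array([[l,s,h] for l in(L0,L1) for s,h in((-w/2,0),(w/2,0),(w/2,w),(-w/2,w))])
    R=np.array([[np.cos(a),-np.sin(a)],[np.sin(a),np.cos(a)]]); P[:,:2]=P[:,:2]@R.T+[x,y]; P[:,2]+=z0
    return P
E=[(0,1),(1,2),(2,3),(3,0),(4,5),(5,6),(6,7),(7,4),(0,4),(1,5),(2,6),(3,7)]
def circ(x,y,z,r):
    t=np.linspace(0,2*np.pi,41); return np.c_[x+r*np.cos(t),y+r*np.sin(t),0*t+z]
E
python3 - <<'E'
from h import *
c=ctrl.capture("top"); s=ctrl.capture("side")
m=lambda x,y:(325+x/5,125+y/5)
t=lambda x,y:(155+x/4,140+y/4)
pr=lambda n,p,z:print(n,ray(c,*p,z).round(4))
for n,p in dict(bl=(94,38),br=(630,80),fr=(596,468),fl=(28,415)).items(): pr(n,t(*p),.015)
pr("largepot",m(164,437),.045); pr("smallpot",m(619,527),.035); pr("teeth",m(391,500),.0115)
pr("dome",m(435,85),.035)
pr("sm capend",m(157,202),.029); pr("sm baseend",m(371,223),.029)
pr("lg capend",m(440,305),.033); pr("lg baseend",m(716,180),.033)
pr("soother",t(140,372/4),.003); pr("scoopcup",t(582,124),.015); pr("scoopend",t(578,225),.008)
for k,cc in(("t",c),("s",s)):
    hsv=cv2.cvtColor(cc["pixels"],cv2.COLOR_BGR2HSV)
    M=cv2.inRange(hsv,(160,70,60),(179,255,255)); n,l,st,ce=cv2.connectedComponentsWithStats(M); i=1+st[1:,4].argmax()
    print(k,"pink",ce[i],st[i],ray(cc,*ce[i],.0115).round(4))
E
```

```text
bl [0.6697 0.386  0.015 ]
br [0.6405 0.0294 0.015 ]
fr [0.386  0.0486 0.015 ]
fl [0.4186 0.4066 0.015 ]
largepot [ 0.4936 -0.0851  0.045 ]
smallpot [ 0.4503 -0.3108  0.035 ]
teeth [ 0.4678 -0.2029  0.0115]
dome [ 0.6833 -0.2308  0.035 ]
sm capend [ 0.6211 -0.085   0.029 ]
sm baseend [ 0.6098 -0.1954  0.029 ]
lg capend [ 0.5648 -0.228   0.033 ]
lg baseend [ 0.6319 -0.3739  0.033 ]
soother [0.6353 0.3566 0.003 ]
scoopcup [0.6102 0.0607 0.015 ]
scoopend [0.5437 0.0627 0.008 ]
t pink [402.66541353 224.69924812] [391 213  24  24 266] [ 0.4685 -0.2016  0.0115]
s pink [357.45061728 179.75308642] [347 174  22  13 162] [ 0.4669 -0.2043  0.0115]
```

```bash
cat > ov.py <<'E'
from h import *
c=ctrl.capture("top"); s=ctrl.capture("side")
lb=(.599,-.301,2.0); sb=(.6155,-.1405,1.469); lp=(.4936,-.0851); sp=(.4503,-.3108); te=(.468,-.203); tr=(.5287,.2177,-.083)
a=tr[2];R=np.array([[np.cos(a),-np.sin(a)],[np.sin(a),np.cos(a)]])
out=[]
for cc,(x0,y0,w,h),k in((c,(325,125,160,120),5),(s,(255,130,160,90),5)):
    im=cv2.resize(cc["pixels"][y0:y0+h,x0:x0+w],None,fx=k,fy=k,interpolation=cv2.INTER_CUBIC); im=cv2.convertScaleAbs(im,alpha=1.3)
    D=lambda P:((proj(cc,P)-[x0,y0]+.5)*k).astype(int)
    for p,L,bl,bw,cd in((lb,.15,.11,.056,.042),(sb,.112,.074,.048,.038)):
        for B in(box(-L/2,-L/2+bl,bw,p,.005),):
            q=D(B)
            for i,j in E: cv2.line(im,tuple(map(int,q[i])),tuple(map(int,q[j])),(0,0,255),1)
        d=np.array([np.cos(p[2]),np.sin(p[2])]);n=np.array([-d[1],d[0]]);t=np.linspace(0,6.283,30)
        e=np.array([[*(np.array(p[:2])+d*L/2+n*cd/2*np.cos(u)),.005+bw/2+cd/2*np.sin(u)] for u in t])
        cv2.polylines(im,[D(e)],True,(0,0,255),1)
    for (x,y),z,r in((lp,.045,.03),(lp,.005,.028),(sp,.035,.023),(sp,.005,.021),(te,.0115,.032)): cv2.polylines(im,[D(circ(x,y,z,r))],True,(0,200,0),1)
    out.append(im)
for i,im in enumerate(out): cv2.imwrite(f"pics/ov{i}.png",im)
E
python3 ov.py
```

```text
(no output)
```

View pics/ov0.png

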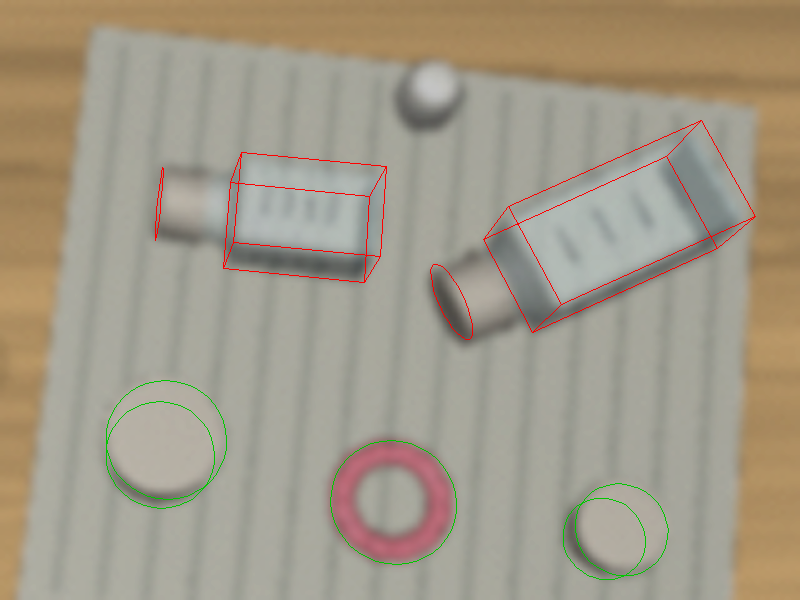

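View pics/ov1.png

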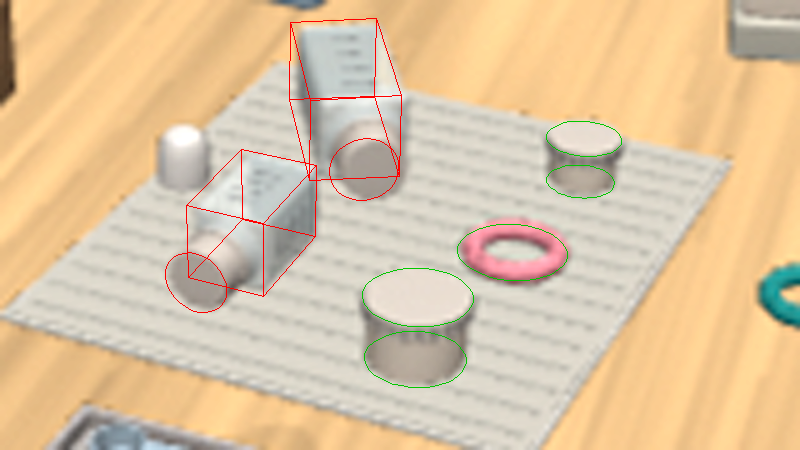

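The overlay fits the pots, the teether and the small bottle. It places the large bottle's base end about 5 mm too far out, so I'll shift that estimate a little toward the cap. Next is a helper that works out the moves.

```bash
cat > plan.py <<'E'
import sys,numpy as np
from scipy.spatial.transform import Rotation as R
from workcell import ctrl
# usage: plan.py x y z yaw [x y z yaw ...] ; or T tx ty z (tray frame, yaw 1.488)
TR=(.5287,.2177,-.083)
def tray(tx,ty):
    c,s=np.cos(TR[2]),np.sin(TR[2]); return TR[0]+c*tx-s*ty, TR[1]+s*tx+c*ty
s=ctrl.get_state(); p0=s["position"]; R0=R.from_euler("xyz",s["tool_rot"])
print("t",round(s["t"],2),p0.round(4),s["tool_rot"].round(3),"F",s["contact_force"].round(1),"w",round(s["gripper_width"],4),"q",s["joint_pos"].round(2))
a=sys.argv[1:]
while a:
    if a[0]=="T": x,y=tray(float(a[1]),float(a[2])); z=float(a[3]); w=1.488
    else: x,y,z,w=map(float,a[:4])
    a=a[4:]
    Rt=R.from_euler("xyz",[np.pi,0,w])
    print(np.round([x,y,z,w],4),"lin",(R0.inv().apply(np.array([x,y,z])-p0)/.25).round(3),"tw",((R0.inv()*Rt).as_rotvec()/np.radians(30)).round(3))
E
python3 plan.py .44 -.45 .2 .969 .604 -.312 .15 1.5 .604 -.312 .15 2.0
```

```text
t 0.3 [ 0.2802 -0.5862  0.2263] [-3.141 -0.     0.446] F [0.3 0.7 0.3] w 0.0918 q [ 1.39  0.5  -0.43  1.55  0.22  1.14 -0.21]
[ 0.44  -0.45   0.2    0.969] lin [ 0.812 -0.216  0.106] tw [-0.001 -0.    -0.999]
[ 0.604 -0.312  0.15   1.5  ] lin [ 1.642 -0.431  0.306] tw [-1.000e-03 -1.000e-03 -2.013e+00]
[ 0.604 -0.312  0.15   2.   ] lin [ 1.642 -0.431  0.306] tw [-1.000e-03 -1.000e-03 -2.968e+00]
```

Emit:
{"method": "jog_arm", "body": {"series": [{"linear": [0.4, -0.1, 0.05], "twist": [0, 0, -0.5]}, {"linear": [0.81, -0.22, 0.1], "twist": [0, 0, -1]}, {"linear": [0.81, -0.22, 0.1], "twist": [0, 0, -1]}, {"linear": [0.81, -0.22, 0.1], "twist": [0, 0, -1]}, {"linear": [0.81, -0.22, 0.1], "twist": [0, 0, -1]}, {"linear": [0.81, -0.22, 0.1], "twist": [0, 0, -1]}, {"linear": [0.81, -0.22, 0.1], "twist": [0, 0, -1]}], "jaw": 1}}

```text
t: 0.88
position: [0.4428, -0.4454, 0.2016]
tool_rot: [3.142, -0.002, 0.977]
contact_force: [0.2, -0.1, 0.1]
gripper_width: 0.0919
```

```bash
python3 plan.py .604 -.312 .15 1.48 .604 -.312 .15 2.0
```

```text
t 0.88 [ 0.4428 -0.4454  0.2016] [ 3.142e+00 -2.000e-03  9.770e-01] F [ 0.2 -0.1  0.1] w 0.0919 q [ 1.17  0.52 -0.58  1.63  0.31  1.09 -0.09]
[ 0.604 -0.312  0.15   1.48 ] lin [0.803 0.236 0.209] tw [ 0.001 -0.004 -0.961]
[ 0.604 -0.312  0.15   2.   ] lin [0.803 0.236 0.209] tw [ 0.003 -0.004 -1.954]
```

Emit:
{"method": "jog_arm", "body": {"series": [{"linear": [0.4, 0.12, 0.1], "twist": [0, 0, -0.5]}, {"linear": [0.8, 0.235, 0.2], "twist": [0, 0, -1]}, {"linear": [0.8, 0.235, 0.2], "twist": [0, 0, -1]}, {"linear": [0.8, 0.235, 0.2], "twist": [0, 0, -1]}, {"linear": [0.8, 0.235, 0.2], "twist": [0, 0, -1]}, {"linear": [0.8, 0.235, 0.2], "twist": [0, 0, -1]}, {"linear": [0.8, 0.235, 0.2], "twist": [0, 0, -1]}]}}

```text
t: 1.47
position: [0.6027, -0.3143, 0.1507]
tool_rot: [-3.141, -0.003, 1.498]
contact_force: [-0.2, 0.0, -0.2]
gripper_width: 0.0919
```

```bash
python3 plan.py .604 -.312 .10 2.0
```

```text
t 1.47 [ 0.6027 -0.3143  0.1507] [-3.141e+00 -3.000e-03  1.498e+00] F [-0.2  0.  -0.2] w 0.0919 q [ 0.89  0.69 -0.67  1.53  0.46  1.09  0.04]
[ 0.604 -0.312  0.1    2.   ] lin [0.009 0.005 0.203] tw [ 0.001 -0.005 -0.96 ]
```

Emit:
{"method": "jog_arm", "body": {"series": [{"linear": [0.01, 0.005, 0.1], "twist": [0, 0, -0.5]}, {"linear": [0.01, 0.005, 0.2], "twist": [0, -0.005, -0.96]}, {"linear": [0.01, 0.005, 0.2], "twist": [0, -0.005, -0.96]}, {"linear": [0.01, 0.005, 0.2], "twist": [0, -0.005, -0.96]}, {"linear": [0.01, 0.005, 0.2], "twist": [0, -0.005, -0.96]}, {"linear": [0.01, 0.005, 0.2], "twist": [0, -0.005, -0.96]}, {"linear": [0.01, 0.005, 0.2], "twist": [0, -0.005, -0.96]}]}}

```text
t: 2.05
position: [0.6016, -0.3175, 0.1022]
tool_rot: [-3.141, 0.004, 1.989]
contact_force: [-0.0, -0.9, 0.6]
gripper_width: 0.0915
```

```bash
python3 plan.py .604 -.312 .015 2.0; python3 -c "
from h import *
c=ctrl.capture('top')['pixels'];s=ctrl.capture('side')['pixels']
f=lambda i,x,y,w,h:cv2.resize(i[y:y+h,x:x+w],(400,400))
cv2.imwrite('pics/g1.png',np.hstack([f(c,380,110,110,110),f(s,270,60,130,130)]))"
```

```text
t 2.05 [ 0.6016 -0.3175  0.1022] [-3.141  0.004  1.989] F [-0.  -0.9  0.6] w 0.0915 q [ 0.94  0.78 -0.75  1.56  0.59  1.04  0.45]
[ 0.604 -0.312  0.015  2.   ] lin [0.018 0.018 0.349] tw [-0.002  0.007 -0.02 ]
```

View pics/g1.png

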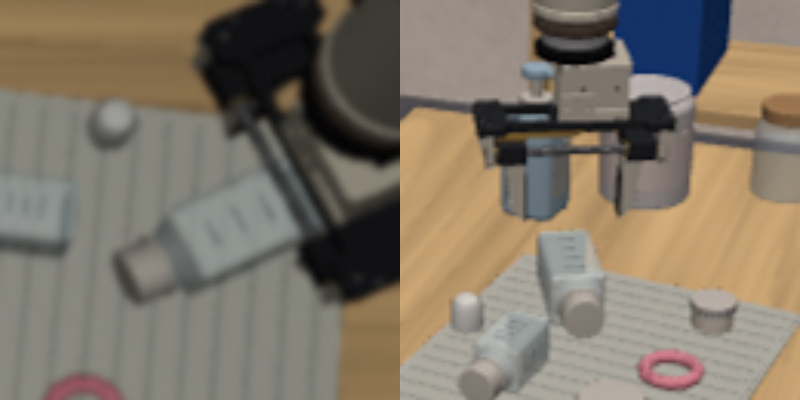

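The image shows the open jaws straddling the large bottle near its base half, square to its axis and clear of the dome cap. I'll descend and grip.

Emit:
{"method": "jog_arm", "body": {"series": [{"linear": [0.01, 0.01, 0.08], "twist": [0, 0, 0]}, {"linear": [0.02, 0.018, 0.16], "twist": [0, 0.007, -0.02]}, {"linear": [0.02, 0.018, 0.24], "twist": [0, 0.007, -0.02]}, {"linear": [0.02, 0.018, 0.3], "twist": [0, 0.007, -0.02]}, {"linear": [0.02, 0.018, 0.33], "twist": [0, 0.007, -0.02]}, {"linear": [0.02, 0.018, 0.349], "twist": [0, 0.007, -0.02]}, {"linear": [0.02, 0.018, 0.349], "twist": [0, 0.007, -0.02]}, {"linear": [0.02, 0.018, 0.349], "twist": [0, 0.007, -0.02]}, {"linear": [0.02, 0.018, 0.349], "twist": [0, 0.007, -0.02]}]}}

```text
t: 2.9
position: [0.6053, -0.3096, 0.0157]
tool_rot: [3.141, 0.0, 2.006]
contact_force: [0.7, -0.8, 0.5]
gripper_width: 0.0915
```

Emit:
{"method": "jog_arm", "body": {"series": [{"linear": [0, 0, 0]}, {"linear": [0, 0, 0]}, {"linear": [0, 0, 0]}, {"linear": [0, 0, 0]}, {"linear": [0, 0, 0]}, {"linear": [0, 0, 0]}, {"linear": [0, 0, 0]}, {"linear": [0, 0, 0]}, {"linear": [0, 0, 0]}, {"linear": [0, 0, 0]}], "jaw": 0}}

```text
schema error: expected keys linear, twist
```

```bash
python3 plan.py .604 -.312 .15 2.0
```

```text
t 2.9 [ 0.6053 -0.3096  0.0157] [3.141 0.    2.006] F [ 0.7 -0.8  0.5] w 0.0915 q [ 0.89  0.88 -0.69  1.58  0.66  0.92  0.4 ]
[ 0.604 -0.312  0.15   2.   ] lin [-0.007 -0.009 -0.537] tw [0.001 0.001 0.011]
```

Emit:
{"method": "jog_arm", "body": {"series": [{"linear": [0, 0, 0], "twist": [0, 0, 0]}, {"linear": [0, 0, 0], "twist": [0, 0, 0]}, {"linear": [0, 0, 0], "twist": [0, 0, 0]}, {"linear": [0, 0, 0], "twist": [0, 0, 0]}, {"linear": [0, 0, 0], "twist": [0, 0, 0]}, {"linear": [0, 0, 0], "twist": [0, 0, 0]}, {"linear": [0, 0, 0], "twist": [0, 0, 0]}, {"linear": [0, 0, 0], "twist": [0, 0, 0]}, {"linear": [0, 0, 0], "twist": [0, 0, 0]}, {"linear": [0, 0, 0], "twist": [0, 0, 0]}], "jaw": 0}}

```text
t: 3.73
position: [0.6042, -0.3096, 0.0145]
tool_rot: [-3.141, -0.001, 2.006]
contact_force: [-1.6, -2.3, 1.8]
gripper_width: 0.0563
```

```bash
python3 plan.py .604 -.312 .15 2.0
```

```text
t 3.73 [ 0.6042 -0.3096  0.0145] [-3.141e+00 -1.000e-03  2.006e+00] F [-1.6 -2.3  1.8] w 0.0563 q [ 0.89  0.88 -0.69  1.58  0.66  0.92  0.4 ]
[ 0.604 -0.312  0.15   2.   ] lin [-0.008 -0.005 -0.542] tw [-0.002 -0.002  0.011]
```

Emit:
{"method": "jog_arm", "body": {"series": [{"linear": [0, 0, -0.03], "twist": [0, 0, 0]}, {"linear": [0, 0, -0.08], "twist": [0, 0, 0]}, {"linear": [0, 0, -0.15], "twist": [0, 0, 0]}, {"linear": [0, 0, -0.24], "twist": [0, 0, 0]}, {"linear": [0, 0, -0.33], "twist": [0, 0, 0]}, {"linear": [0, 0, -0.42], "twist": [0, 0, 0]}, {"linear": [0, 0, -0.48], "twist": [0, 0, 0]}, {"linear": [0, 0, -0.52], "twist": [0, 0, 0]}, {"linear": [0, 0, -0.52], "twist": [0, 0, 0]}, {"linear": [0, 0, -0.52], "twist": [0, 0, 0]}]}}

```text
t: 4.57
position: [0.6046, -0.3095, 0.1448]
tool_rot: [-3.141, -0.0, 2.006]
contact_force: [-0.5, 1.2, -2.2]
gripper_width: 0.0557
```

```bash
python3 plan.py .604 -.12 .14 1.6 T .066 -.013 .12 
```

```text
t 4.57 [ 0.6046 -0.3095  0.1448] [-3.141 -0.     2.006] F [-0.5  1.2 -2.2] w 0.0557 q [ 0.94  0.73 -0.78  1.53  0.55  1.11  0.48]
[ 0.604 -0.12   0.14   1.6  ] lin [0.688 0.318 0.019] tw [-0.001 -0.001  0.776]
[0.5934 0.1993 0.12   1.488 ] lin [1.864 0.818 0.1  ] tw [-0.001 -0.001  0.99 ]
```

Emit:
{"method": "jog_arm", "body": {"series": [{"linear": [0.04, 0.02, 0], "twist": [0, 0, 0.05]}, {"linear": [0.12, 0.05, 0], "twist": [0, 0, 0.15]}, {"linear": [0.23, 0.1, 0], "twist": [0, 0, 0.3]}, {"linear": [0.35, 0.15, 0], "twist": [0, 0, 0.45]}, {"linear": [0.47, 0.21, 0], "twist": [0, 0, 0.6]}, {"linear": [0.59, 0.26, 0], "twist": [0, 0, 0.75]}, {"linear": [0.71, 0.31, 0], "twist": [0, 0, 0.88]}, {"linear": [0.81, 0.36, 0], "twist": [0, 0, 0.96]}, {"linear": [0.88, 0.39, 0], "twist": [0, 0, 0.99]}, {"linear": [0.93, 0.41, 0], "twist": [0, 0, 0.99]}, {"linear": [0.93, 0.41, 0], "twist": [0, 0, 0.99]}, {"linear": [0.93, 0.41, 0], "twist": [0, 0, 0.99]}]}}

```text
t: 5.57
position: [0.5989, -0.0556, 0.1438]
tool_rot: [-3.139, -0.0, 1.489]
contact_force: [0.1, -0.7, -2.1]
gripper_width: 0.0559
```

```bash
python3 plan.py T .066 -.013 .14 
```

```text
t 5.57 [ 0.5989 -0.0556  0.1438] [-3.139 -0.     1.489] F [ 0.1 -0.7 -2.1] w 0.0559 q [ 0.58  0.58 -0.72  1.74  0.45  0.99 -0.39]
[0.5934 0.1993 0.14   1.488 ] lin [ 1.014 -0.105  0.015] tw [-0.005 -0.     0.003]
```

Emit:
{"method": "jog_arm", "body": {"series": [{"linear": [0.05, -0.01, 0], "twist": [0, 0, 0]}, {"linear": [0.15, -0.02, 0], "twist": [0, 0, 0]}, {"linear": [0.27, -0.03, 0], "twist": [0, 0, 0]}, {"linear": [0.4, -0.04, 0], "twist": [0, 0, 0]}, {"linear": [0.53, -0.06, 0], "twist": [0, 0, 0]}, {"linear": [0.66, -0.07, 0], "twist": [0, 0, 0]}, {"linear": [0.79, -0.08, 0], "twist": [0, 0, 0]}, {"linear": [0.89, -0.09, 0], "twist": [0, 0, 0]}, {"linear": [0.96, -0.1, 0], "twist": [0, 0, 0]}, {"linear": [1, -0.1, 0], "twist": [-0.005, 0, 0]}, {"linear": [1, -0.1, 0], "twist": [-0.005, 0, 0]}, {"linear": [1, -0.1, 0], "twist": [-0.005, 0, 0]}, {"linear": [1, -0.1, 0], "twist": [-0.005, 0, 0]}]}}

```text
t: 6.65
position: [0.5959, 0.193, 0.1444]
tool_rot: [3.14, 0.001, 1.485]
contact_force: [-0.1, -0.4, -2.5]
gripper_width: 0.0553
```

```bash
python3 plan.py T .066 -.013 .030 T .066 -.013 .0135
```

```text
t 6.65 [0.5959 0.193  0.1444] [3.140e+00 1.000e-03 1.485e+00] F [-0.1 -0.4 -2.5] w 0.0553 q [ 0.16  0.62 -0.73  1.68  0.47  1.02 -0.81]
[0.5934 0.1993 0.03   1.488 ] lin [ 0.025 -0.013  0.458] tw [ 0.002  0.003 -0.006]
[0.5934 0.1993 0.0135 1.488 ] lin [ 0.025 -0.013  0.524] tw [ 0.002  0.003 -0.006]
```

Emit:
{"method": "jog_arm", "body": {"series": [{"linear": [0.025, -0.013, 0.05], "twist": [0, 0, 0]}, {"linear": [0.025, -0.013, 0.12], "twist": [0, 0, 0]}, {"linear": [0.025, -0.013, 0.2], "twist": [0, 0, 0]}, {"linear": [0.025, -0.013, 0.28], "twist": [0, 0, 0]}, {"linear": [0.025, -0.013, 0.35], "twist": [0, 0, 0]}, {"linear": [0.025, -0.013, 0.41], "twist": [0, 0, 0]}, {"linear": [0.025, -0.013, 0.45], "twist": [0, 0, 0]}, {"linear": [0.025, -0.013, 0.48], "twist": [0, 0, 0]}, {"linear": [0.025, -0.013, 0.49], "twist": [0, 0, 0]}, {"linear": [0.025, -0.013, 0.49], "twist": [0, 0, 0]}, {"linear": [0.025, -0.013, 0.49], "twist": [0, 0, 0]}, {"linear": [0.025, -0.013, 0.49], "twist": [0, 0, 0]}]}}

```text
t: 7.65
position: [0.5935, 0.2029, 0.0234]
tool_rot: [3.138, -0.001, 1.488]
contact_force: [-0.2, 0.3, -1.6]
gripper_width: 0.0559
```

```bash
python3 plan.py T .066 -.013 .0135
```

```text
t 7.65 [0.5935 0.2029 0.0234] [ 3.138e+00 -1.000e-03  1.488e+00] F [-0.2  0.3 -1.6] w 0.0559 q [ 0.08  0.77 -0.63  1.73  0.6   0.83 -0.91]
[0.5934 0.1993 0.0135 1.488 ] lin [-0.015  0.001  0.04 ] tw [ 0.006 -0.003 -0.   ]
```

Emit:
{"method": "jog_arm", "body": {"series": [{"linear": [-0.015, 0, 0.01], "twist": [0.006, 0, 0]}, {"linear": [-0.015, 0, 0.016], "twist": [0.006, 0, 0]}, {"linear": [-0.015, 0, 0.022], "twist": [0.006, 0, 0]}, {"linear": [-0.015, 0, 0.028], "twist": [0.006, 0, 0]}, {"linear": [-0.015, 0, 0.034], "twist": [0.006, 0, 0]}, {"linear": [-0.015, 0, 0.038], "twist": [0.006, 0, 0]}, {"linear": [-0.015, 0, 0.038], "twist": [0.006, 0, 0]}, {"linear": [-0.015, 0, 0.038], "twist": [0.006, 0, 0]}, {"linear": [-0.015, 0, 0.038], "twist": [0.006, 0, 0]}]}}

```text
t: 8.4
position: [0.5924, 0.1988, 0.0129]
tool_rot: [-3.14, -0.001, 1.488]
contact_force: [0.0, 0.2, -1.1]
gripper_width: 0.0559
```

```bash
python3 plan.py T .066 -.013 .0125
```

```text
t 8.4 [0.5924 0.1988 0.0129] [-3.140e+00 -1.000e-03  1.488e+00] F [ 0.   0.2 -1.1] w 0.0559 q [ 0.08  0.79 -0.63  1.74  0.6   0.82 -0.91]
[0.5934 0.1993 0.0125 1.488 ] lin [0.002 0.004 0.001] tw [-0.003 -0.001 -0.   ]
```

Emit:
{"method": "jog_arm", "body": {"series": [{"linear": [0, 0, 0.002], "twist": [0, 0, 0]}, {"linear": [0, 0, 0.004], "twist": [0, 0, 0]}, {"linear": [0, 0, 0.004], "twist": [0, 0, 0]}, {"linear": [0, 0, 0.004], "twist": [0, 0, 0]}]}}

```text
t: 8.73
position: [0.5926, 0.1988, 0.0124]
tool_rot: [-3.14, -0.001, 1.488]
contact_force: [-2.6, -1.0, 4.8]
gripper_width: 0.056
```

Contact with the tray floor is felt at about 5 N. I'll release with a part opening, then rise.

Emit:
{"method": "jog_arm", "body": {"series": [{"linear": [0, 0, 0], "twist": [0, 0, 0]}, {"linear": [0, 0, 0], "twist": [0, 0, 0]}, {"linear": [0, 0, 0], "twist": [0, 0, 0]}, {"linear": [0, 0, 0], "twist": [0, 0, 0]}, {"linear": [0, 0, 0], "twist": [0, 0, 0]}, {"linear": [0, 0, 0], "twist": [0, 0, 0]}, {"linear": [0, 0, -0.05], "twist": [0, 0, 0]}, {"linear": [0, 0, -0.15], "twist": [0, 0, 0]}, {"linear": [0, 0, -0.3], "twist": [0, 0, 0]}, {"linear": [0, 0, -0.45], "twist": [0, 0, 0]}, {"linear": [0, 0, -0.5], "twist": [0, 0, 0]}, {"linear": [0, 0, -0.5], "twist": [0, 0, 0]}], "jaw": 0.71}}

```text
t: 9.73
position: [0.5956, 0.2003, 0.1425]
tool_rot: [3.135, -0.004, 1.488]
contact_force: [0.3, 0.4, -0.4]
gripper_width: 0.0654
```

```bash
python3 plan.py .604 0.0 .14 1.488 .6145 -.150 .11 1.469
```

```text
t 9.73 [0.5956 0.2003 0.1425] [ 3.135 -0.004  1.488] F [ 0.3  0.4 -0.4] w 0.0654 q [ 0.16  0.63 -0.73  1.68  0.48  1.01 -0.82]
[0.604 0.    0.14  1.488] lin [-0.796  0.1    0.007] tw [ 0.012 -0.008 -0.   ]
[ 0.6145 -0.15    0.11    1.469 ] lin [-1.391  0.191  0.126] tw [ 0.012 -0.008  0.036]
```

Emit:
{"method": "jog_arm", "body": {"series": [{"linear": [-0.1, 0.01, 0], "twist": [0, 0, 0]}, {"linear": [-0.26, 0.04, 0], "twist": [0, 0, 0]}, {"linear": [-0.42, 0.06, 0], "twist": [0, 0, 0]}, {"linear": [-0.58, 0.08, 0], "twist": [0, 0, 0]}, {"linear": [-0.74, 0.1, 0], "twist": [0, 0, 0]}, {"linear": [-0.9, 0.12, 0.05], "twist": [0.01, -0.01, 0.03]}, {"linear": [-0.98, 0.14, 0.1], "twist": [0.01, -0.01, 0.03]}, {"linear": [-0.98, 0.14, 0.1], "twist": [0.01, -0.01, 0.03]}], "jaw": 1}}

```text
t: 10.4
position: [0.605, -0.0576, 0.1081]
tool_rot: [-3.13, 0.009, 1.462]
contact_force: [-0.2, -0.2, -0.1]
gripper_width: 0.0916
```

```bash
python3 plan.py .6145 -.150 .1 1.469 .6145 -.150 .012 1.469
```

```text
t 10.4 [ 0.605  -0.0576  0.1081] [-3.13   0.009  1.462] F [-0.2 -0.2 -0.1] w 0.0916 q [ 0.55  0.64 -0.68  1.74  0.49  0.96 -0.45]
[ 0.6145 -0.15    0.1     1.469 ] lin [-0.363  0.078  0.035] tw [-0.023  0.018 -0.013]
[ 0.6145 -0.15    0.012   1.469 ] lin [-0.36   0.082  0.387] tw [-0.023  0.018 -0.013]
```

Emit:
{"method": "jog_arm", "body": {"series": [{"linear": [-0.1, 0.03, 0.03], "twist": [-0.01, 0.01, 0]}, {"linear": [-0.24, 0.06, 0.05], "twist": [-0.01, 0.01, 0]}, {"linear": [-0.36, 0.08, 0.1], "twist": [-0.02, 0.015, -0.01]}, {"linear": [-0.36, 0.08, 0.1], "twist": [-0.02, 0.015, -0.01]}, {"linear": [-0.36, 0.08, 0.1], "twist": [-0.02, 0.015, -0.01]}, {"linear": [-0.36, 0.08, 0.1], "twist": [-0.02, 0.015, -0.01]}]}}

```text
t: 10.9
position: [0.6175, -0.1388, 0.0864]
tool_rot: [3.139, -0.005, 1.478]
contact_force: [-0.2, 0.6, 1.0]
gripper_width: 0.0917
```

```bash
python3 plan.py .6145 -.150 .012 1.469
```

```text
t 10.9 [ 0.6175 -0.1388  0.0864] [ 3.139 -0.005  1.478] F [-0.2  0.6  1. ] w 0.0917 q [ 0.66  0.7  -0.67  1.7   0.51  0.93 -0.3 ]
[ 0.6145 -0.15    0.012   1.469 ] lin [-0.047 -0.008  0.297] tw [ 0.005 -0.009  0.017]
```

Emit:
{"method": "jog_arm", "body": {"series": [{"linear": [-0.047, -0.008, 0.05], "twist": [0.005, -0.009, 0.017]}, {"linear": [-0.047, -0.008, 0.13], "twist": [0.005, -0.009, 0.017]}, {"linear": [-0.047, -0.008, 0.21], "twist": [0.005, -0.009, 0.017]}, {"linear": [-0.047, -0.008, 0.27], "twist": [0.005, -0.009, 0.017]}, {"linear": [-0.047, -0.008, 0.297], "twist": [0.005, -0.009, 0.017]}, {"linear": [-0.047, -0.008, 0.297], "twist": [0.005, -0.009, 0.017]}, {"linear": [-0.047, -0.008, 0.297], "twist": [0.005, -0.009, 0.017]}, {"linear": [-0.047, -0.008, 0.297], "twist": [0.005, -0.009, 0.017]}]}}

```text
t: 11.57
position: [0.6162, -0.151, 0.0136]
tool_rot: [3.139, 0.001, 1.469]
contact_force: [-0.2, -0.2, -0.8]
gripper_width: 0.0919
```

Emit:
{"method": "jog_arm", "body": {"series": [{"linear": [0, 0, 0], "twist": [0, 0, 0]}, {"linear": [0, 0, 0], "twist": [0, 0, 0]}, {"linear": [0, 0, 0], "twist": [0, 0, 0]}, {"linear": [0, 0, 0], "twist": [0, 0, 0]}, {"linear": [0, 0, 0], "twist": [0, 0, 0]}, {"linear": [0, 0, 0], "twist": [0, 0, 0]}, {"linear": [0, 0, 0], "twist": [0, 0, 0]}, {"linear": [0, 0, 0], "twist": [0, 0, 0]}, {"linear": [0, 0, 0], "twist": [0, 0, 0]}, {"linear": [0, 0, 0], "twist": [0, 0, 0]}], "jaw": 0}}

```text
t: 12.4
position: [0.6149, -0.1513, 0.0126]
tool_rot: [3.141, 0.002, 1.468]
contact_force: [-2.1, -0.0, 2.0]
gripper_width: 0.0482
```

```bash
python3 plan.py .6145 -.150 .14 1.469
```

```text
t 12.4 [ 0.6149 -0.1513  0.0126] [3.141e+00 2.000e-03 1.468e+00] F [-2.1 -0.   2. ] w 0.0482 q [ 0.63  0.79 -0.6   1.72  0.58  0.82 -0.35]
[ 0.6145 -0.15    0.14    1.469 ] lin [ 0.004 -0.002 -0.51 ] tw [ 0.001  0.003 -0.001]
```

Emit:
{"method": "jog_arm", "body": {"series": [{"linear": [0, 0, -0.03], "twist": [0, 0, 0]}, {"linear": [0, 0, -0.09], "twist": [0, 0, 0]}, {"linear": [0, 0, -0.18], "twist": [0, 0, 0]}, {"linear": [0, 0, -0.28], "twist": [0, 0, 0]}, {"linear": [0.05, -0.02, -0.38], "twist": [0, 0, 0]}, {"linear": [0.15, -0.06, -0.45], "twist": [0, 0, 0]}, {"linear": [0.27, -0.11, -0.48], "twist": [0, 0, 0]}, {"linear": [0.39, -0.16, -0.5], "twist": [0, 0, 0]}, {"linear": [0.51, -0.2, -0.5], "twist": [0, 0, 0]}, {"linear": [0.63, -0.25, -0.5], "twist": [0, 0, 0]}, {"linear": [0.75, -0.3, -0.5], "twist": [0, 0, 0]}, {"linear": [0.87, -0.34, -0.5], "twist": [0, 0, 0]}, {"linear": [0.95, -0.36, -0.5], "twist": [0, 0, 0]}, {"linear": [1, -0.37, -0.5], "twist": [0, 0, 0]}, {"linear": [1, -0.37, -0.5], "twist": [0, 0, 0]}, {"linear": [1, -0.37, -0.5], "twist": [0, 0, 0]}, {"linear": [1, -0.37, -0.5], "twist": [0, 0, 0]}, {"linear": [1, -0.37, -0.5], "twist": [0, 0, 0]}]}}

```text
t: 13.9
position: [0.5492, 0.1045, 0.137]
tool_rot: [3.141, 0.003, 1.465]
contact_force: [0.4, -0.3, -1.4]
gripper_width: 0.0483
```

```bash
python3 plan.py T -.035 -.012 .0225
```

```text
t 13.9 [0.5492 0.1045 0.137 ] [3.141e+00 3.000e-03 1.465e+00] F [ 0.4 -0.3 -1.4] w 0.0483 q [ 0.35  0.53 -0.75  1.85  0.44  0.94 -0.72]
[0.4928 0.2086 0.0225 1.488 ] lin [ 0.392 -0.269  0.457] tw [ 0.002  0.005 -0.044]
```

Emit:
{"method": "jog_arm", "body": {"series": [{"linear": [0.05, -0.03, 0], "twist": [0, 0, -0.01]}, {"linear": [0.14, -0.09, 0], "twist": [0, 0, -0.02]}, {"linear": [0.25, -0.17, 0], "twist": [0, 0.005, -0.04]}, {"linear": [0.34, -0.23, 0], "twist": [0, 0.005, -0.044]}, {"linear": [0.39, -0.27, 0.04], "twist": [0, 0.005, -0.044]}, {"linear": [0.39, -0.27, 0.11], "twist": [0, 0.005, -0.044]}, {"linear": [0.39, -0.27, 0.19], "twist": [0, 0.005, -0.044]}, {"linear": [0.39, -0.27, 0.27], "twist": [0, 0.005, -0.044]}, {"linear": [0.39, -0.27, 0.35], "twist": [0, 0.005, -0.044]}, {"linear": [0.39, -0.27, 0.41], "twist": [0, 0.005, -0.044]}, {"linear": [0.39, -0.27, 0.44], "twist": [0, 0.005, -0.044]}, {"linear": [0.39, -0.27, 0.457], "twist": [0, 0.005, -0.044]}, {"linear": [0.39, -0.27, 0.457], "twist": [0, 0.005, -0.044]}, {"linear": [0.39, -0.27, 0.457], "twist": [0, 0.005, -0.044]}, {"linear": [0.39, -0.27, 0.457], "twist": [0, 0.005, -0.044]}]}}

```text
t: 15.15
position: [0.4923, 0.2111, 0.0237]
tool_rot: [3.139, -0.002, 1.491]
contact_force: [-0.4, 0.8, -1.6]
gripper_width: 0.0479
```

```bash
python3 plan.py T -.035 -.012 .0115
```

```text
t 15.15 [0.4923 0.2111 0.0237] [ 3.139e+00 -2.000e-03  1.491e+00] F [-0.4  0.8 -1.6] w 0.0479 q [ 0.06  0.66 -0.66  1.97  0.61  0.72 -1.04]
[0.4928 0.2086 0.0115 1.488 ] lin [-0.01   0.003  0.049] tw [ 0.005 -0.004  0.006]
```

Emit:
{"method": "jog_arm", "body": {"series": [{"linear": [-0.01, 0.003, 0.012], "twist": [0.005, 0, 0.006]}, {"linear": [-0.01, 0.003, 0.024], "twist": [0.005, 0, 0.006]}, {"linear": [-0.01, 0.003, 0.034], "twist": [0.005, 0, 0.006]}, {"linear": [-0.01, 0.003, 0.042], "twist": [0.005, 0, 0.006]}, {"linear": [-0.01, 0.003, 0.048], "twist": [0.005, 0, 0.006]}, {"linear": [-0.01, 0.003, 0.048], "twist": [0.005, 0, 0.006]}, {"linear": [-0.01, 0.003, 0.048], "twist": [0.005, 0, 0.006]}, {"linear": [-0.01, 0.003, 0.048], "twist": [0.005, 0, 0.006]}]}}

```text
t: 15.82
position: [0.492, 0.2082, 0.0107]
tool_rot: [-3.14, -0.001, 1.488]
contact_force: [-0.3, 0.1, -0.1]
gripper_width: 0.0482
```

Emit:
{"method": "jog_arm", "body": {"series": [{"linear": [0, 0, 0.002], "twist": [0, 0, 0]}, {"linear": [0, 0, 0.004], "twist": [0, 0, 0]}, {"linear": [0, 0, 0.004], "twist": [0, 0, 0]}, {"linear": [0, 0, 0.004], "twist": [0, 0, 0]}]}}

```text
t: 16.15
position: [0.4921, 0.2082, 0.0106]
tool_rot: [-3.14, -0.001, 1.489]
contact_force: [-3.6, -1.6, 8.5]
gripper_width: 0.0485
```

Emit:
{"method": "jog_arm", "body": {"series": [{"linear": [0, 0, 0], "twist": [0, 0, 0]}, {"linear": [0, 0, 0], "twist": [0, 0, 0]}, {"linear": [0, 0, 0], "twist": [0, 0, 0]}, {"linear": [0, 0, 0], "twist": [0, 0, 0]}, {"linear": [0, 0, 0], "twist": [0, 0, 0]}, {"linear": [0, 0, 0], "twist": [0, 0, 0]}, {"linear": [0, 0, -0.05], "twist": [0, 0, 0]}, {"linear": [0, 0, -0.15], "twist": [0, 0, 0]}, {"linear": [0, 0, -0.28], "twist": [0, 0, 0]}, {"linear": [0, 0, -0.38], "twist": [0, 0, 0]}, {"linear": [-0.1, 0.01, -0.42], "twist": [0, 0, 0]}, {"linear": [-0.25, 0.02, -0.42], "twist": [0, 0, 0]}, {"linear": [-0.41, 0.04, -0.42], "twist": [0, 0, 0]}, {"linear": [-0.57, 0.06, -0.42], "twist": [0, 0, 0]}, {"linear": [-0.73, 0.08, -0.42], "twist": [0, 0, 0]}, {"linear": [-0.88, 0.1, -0.42], "twist": [0, 0, 0]}, {"linear": [-1, 0.1, -0.42], "twist": [0, 0, 0]}, {"linear": [-1, 0.1, -0.42], "twist": [0, 0, 0]}, {"linear": [-1, 0.1, -0.42], "twist": [0, 0, 0]}, {"linear": [-1, 0.1, -0.42], "twist": [0, 0, 0]}], "jaw": 0.68}}

```text
t: 17.82
position: [0.4967, -0.0426, 0.1151]
tool_rot: [-3.141, -0.002, 1.488]
contact_force: [0.2, 0.1, 0.1]
gripper_width: 0.0628
```

```bash
python3 plan.py .493 -.085 .08 1.488 .493 -.085 .012 1.488; python3 -c "
from h import *
c=ctrl.capture('top')['pixels'];s=ctrl.capture('side')['pixels']
f=lambda i,x,y,w,h:cv2.resize(i[y:y+h,x:x+w],(400,400))
cv2.imwrite('pics/g2.png',np.hstack([f(c,155,130,160,130),f(s,190,200,180,150)]))"
```

```text
t 17.82 [ 0.4967 -0.0426  0.1151] [-3.141e+00 -2.000e-03  1.488e+00] F [0.2 0.1 0.1] w 0.0628 q [ 0.66  0.46 -0.76  2.01  0.43  0.83 -0.43]
[ 0.493 -0.085  0.08   1.488] lin [-0.171 -0.001  0.14 ] tw [-0.002 -0.003  0.   ]
[ 0.493 -0.085  0.012  1.488] lin [-0.171 -0.001  0.412] tw [-0.002 -0.003  0.   ]
```

View pics/g2.png

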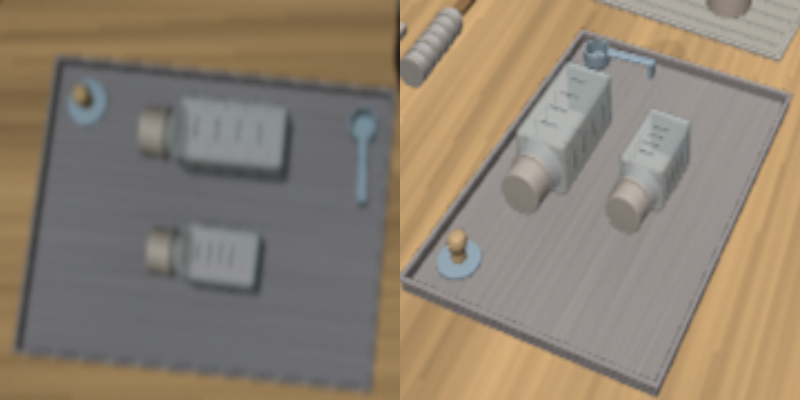

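Both bottles lie parallel in the tray, centred with the caps to the left, and the soother and scoop are where they were. The large pot is next.

Emit:
{"method": "jog_arm", "body": {"series": [{"linear": [-0.08, 0, 0], "twist": [0, 0, 0]}, {"linear": [-0.17, 0, 0], "twist": [0, 0, 0]}, {"linear": [-0.17, 0, 0], "twist": [0, 0, 0]}, {"linear": [-0.17, 0, 0.06], "twist": [0, 0, 0]}, {"linear": [-0.17, 0, 0.14], "twist": [0, 0, 0]}, {"linear": [-0.17, 0, 0.23], "twist": [0, 0, 0]}, {"linear": [-0.17, 0, 0.32], "twist": [0, 0, 0]}, {"linear": [-0.17, 0, 0.38], "twist": [0, 0, 0]}, {"linear": [-0.17, 0, 0.412], "twist": [0, 0, 0]}, {"linear": [-0.17, 0, 0.412], "twist": [0, 0, 0]}, {"linear": [-0.17, 0, 0.412], "twist": [0, 0, 0]}, {"linear": [-0.17, 0, 0.412], "twist": [0, 0, 0]}], "jaw": 1}}

```text
t: 18.92
position: [0.4939, -0.0847, 0.0123]
tool_rot: [-3.142, -0.001, 1.489]
contact_force: [-0.4, 0.4, 0.1]
gripper_width: 0.0918
```

Emit:
{"method": "jog_arm", "body": {"series": [{"linear": [0, 0, 0], "twist": [0, 0, 0]}, {"linear": [0, 0, 0], "twist": [0, 0, 0]}, {"linear": [0, 0, 0], "twist": [0, 0, 0]}, {"linear": [0, 0, 0], "twist": [0, 0, 0]}, {"linear": [0, 0, 0], "twist": [0, 0, 0]}, {"linear": [0, 0, 0], "twist": [0, 0, 0]}, {"linear": [0, 0, 0], "twist": [0, 0, 0]}, {"linear": [0, 0, 0], "twist": [0, 0, 0]}, {"linear": [0, 0, 0], "twist": [0, 0, 0]}, {"linear": [0, 0, 0], "twist": [0, 0, 0]}], "jaw": 0}}

```text
t: 19.75
position: [0.4931, -0.0856, 0.0115]
tool_rot: [-3.14, -0.001, 1.488]
contact_force: [-1.1, -1.3, 4.9]
gripper_width: 0.0591
```

```bash
python3 plan.py T -.035 -.108 .08 T -.035 -.108 .0115
```

```text
t 19.75 [ 0.4931 -0.0856  0.0115] [-3.140e+00 -1.000e-03  1.488e+00] F [-1.1 -1.3  4.9] w 0.0591 q [ 0.62  0.63 -0.62  2.05  0.6   0.65 -0.48]
[0.4849 0.113  0.08   1.488 ] lin [ 0.789 -0.099 -0.273] tw [-0.003 -0.002  0.   ]
[0.4849 0.113  0.0115 1.488 ] lin [ 0.789 -0.098  0.001] tw [-0.003 -0.002  0.   ]
```

Emit:
{"method": "jog_arm", "body": {"series": [{"linear": [0, 0, -0.04], "twist": [0, 0, 0]}, {"linear": [0, 0, -0.12], "twist": [0, 0, 0]}, {"linear": [0.02, 0, -0.22], "twist": [0, 0, 0]}, {"linear": [0.1, -0.01, -0.28], "twist": [0, 0, 0]}, {"linear": [0.22, -0.03, -0.3], "twist": [0, 0, 0]}, {"linear": [0.35, -0.04, -0.3], "twist": [0, 0, 0]}, {"linear": [0.48, -0.06, -0.3], "twist": [0, 0, 0]}, {"linear": [0.61, -0.08, -0.3], "twist": [0, 0, 0]}, {"linear": [0.71, -0.09, -0.3], "twist": [0, 0, 0]}, {"linear": [0.77, -0.1, -0.3], "twist": [0, 0, 0]}, {"linear": [0.79, -0.1, -0.3], "twist": [0, 0, 0]}, {"linear": [0.79, -0.1, -0.3], "twist": [0, 0, 0]}, {"linear": [0.79, -0.1, -0.25], "twist": [0, 0, 0]}, {"linear": [0.79, -0.1, -0.18], "twist": [0, 0, 0]}, {"linear": [0.79, -0.1, -0.11], "twist": [0, 0, 0]}, {"linear": [0.79, -0.1, -0.06], "twist": [0, 0, 0]}, {"linear": [0.79, -0.1, -0.03], "twist": [0, 0, 0]}, {"linear": [0.79, -0.1, -0.015], "twist": [0, 0, 0]}, {"linear": [0.79, -0.1, -0.015], "twist": [0, 0, 0]}, {"linear": [0.79, -0.1, -0.015], "twist": [0, 0, 0]}]}}

```text
t: 21.42
position: [0.4845, 0.1134, 0.0155]
tool_rot: [-3.14, -0.001, 1.488]
contact_force: [0.2, 0.3, -1.1]
gripper_width: 0.0593
```

```bash
python3 plan.py T -.035 -.108 .0095
```

```text
t 21.42 [0.4845 0.1134 0.0155] [-3.140e+00 -1.000e-03  1.488e+00] F [ 0.2  0.3 -1.1] w 0.0593 q [ 0.24  0.63 -0.64  2.06  0.61  0.66 -0.89]
[0.4849 0.113  0.0095 1.488 ] lin [-0.002  0.001  0.024] tw [-0.003 -0.002 -0.   ]
```

Emit:
{"method": "jog_arm", "body": {"series": [{"linear": [0, 0, 0.008], "twist": [0, 0, 0]}, {"linear": [0, 0, 0.016], "twist": [0, 0, 0]}, {"linear": [0, 0, 0.022], "twist": [0, 0, 0]}, {"linear": [0, 0, 0.025], "twist": [0, 0, 0]}, {"linear": [0, 0, 0.025], "twist": [0, 0, 0]}, {"linear": [0, 0, 0.025], "twist": [0, 0, 0]}]}}

```text
t: 21.92
position: [0.4845, 0.1135, 0.0095]
tool_rot: [-3.141, -0.001, 1.488]
contact_force: [-0.6, -1.2, 4.4]
gripper_width: 0.0593
```

Emit:
{"method": "jog_arm", "body": {"series": [{"linear": [0, 0, 0], "twist": [0, 0, 0]}, {"linear": [0, 0, 0], "twist": [0, 0, 0]}, {"linear": [0, 0, 0], "twist": [0, 0, 0]}, {"linear": [0, 0, 0], "twist": [0, 0, 0]}, {"linear": [0, 0, 0], "twist": [0, 0, 0]}, {"linear": [0, 0, 0], "twist": [0, 0, 0]}, {"linear": [0, 0, -0.05], "twist": [0, 0, 0]}, {"linear": [0, 0, -0.15], "twist": [0, 0, 0]}, {"linear": [0, 0, -0.28], "twist": [0, 0, 0]}, {"linear": [-0.03, 0, -0.3], "twist": [0, 0, 0]}, {"linear": [-0.13, 0.01, -0.3], "twist": [0, 0, 0]}, {"linear": [-0.28, 0.01, -0.3], "twist": [0, 0, 0]}, {"linear": [-0.44, 0.02, -0.3], "twist": [0, 0, 0]}, {"linear": [-0.6, 0.03, -0.3], "twist": [0, 0, 0]}, {"linear": [-0.76, 0.03, -0.3], "twist": [0, 0, 0]}, {"linear": [-0.9, 0.03, -0.3], "twist": [0, 0, 0]}, {"linear": [-1, 0.03, -0.3], "twist": [0, 0, 0]}, {"linear": [-1, 0.03, -0.3], "twist": [0, 0, 0]}, {"linear": [-1, 0.03, -0.3], "twist": [0, 0, 0]}, {"linear": [-1, 0.03, -0.3], "twist": [0, 0, 0]}], "jaw": 0.8}}

```text
t: 23.58
position: [0.4713, -0.1359, 0.0842]
tool_rot: [-3.14, -0.002, 1.488]
contact_force: [1.2, -0.2, 0.7]
gripper_width: 0.0733
```

```bash
python3 plan.py .468 -.203 .05 1.488 .468 -.203 .008 1.488
```

```text
t 23.58 [ 0.4713 -0.1359  0.0842] [-3.140e+00 -2.000e-03  1.488e+00] F [ 1.2 -0.2  0.7] w 0.0733 q [ 0.82  0.5  -0.72  2.05  0.47  0.77 -0.27]
[ 0.468 -0.203  0.05   1.488] lin [-0.269  0.009  0.136] tw [-0.002 -0.003  0.001]
[ 0.468 -0.203  0.008  1.488] lin [-0.269  0.009  0.304] tw [-0.002 -0.003  0.001]
```

Emit:
{"method": "jog_arm", "body": {"series": [{"linear": [-0.1, 0, 0], "twist": [0, 0, 0]}, {"linear": [-0.22, 0.01, 0], "twist": [0, 0, 0]}, {"linear": [-0.27, 0.01, 0], "twist": [0, 0, 0]}, {"linear": [-0.27, 0.01, 0.05], "twist": [0, 0, 0]}, {"linear": [-0.27, 0.01, 0.13], "twist": [0, 0, 0]}, {"linear": [-0.27, 0.01, 0.21], "twist": [0, 0, 0]}, {"linear": [-0.27, 0.01, 0.27], "twist": [0, 0, 0]}, {"linear": [-0.27, 0.01, 0.3], "twist": [0, 0, 0]}, {"linear": [-0.27, 0.01, 0.305], "twist": [0, 0, 0]}, {"linear": [-0.27, 0.01, 0.305], "twist": [0, 0, 0]}, {"linear": [-0.27, 0.01, 0.305], "twist": [0, 0, 0]}], "jaw": 1}}

```text
t: 24.5
position: [0.4688, -0.2029, 0.0081]
tool_rot: [-3.141, -0.001, 1.49]
contact_force: [0.3, -0.6, 1.0]
gripper_width: 0.0916
```

Emit:
{"method": "jog_arm", "body": {"series": [{"linear": [0, 0, 0], "twist": [0, 0, 0]}, {"linear": [0, 0, 0], "twist": [0, 0, 0]}, {"linear": [0, 0, 0], "twist": [0, 0, 0]}, {"linear": [0, 0, 0], "twist": [0, 0, 0]}, {"linear": [0, 0, 0], "twist": [0, 0, 0]}, {"linear": [0, 0, 0], "twist": [0, 0, 0]}, {"linear": [0, 0, 0], "twist": [0, 0, 0]}, {"linear": [0, 0, 0], "twist": [0, 0, 0]}, {"linear": [0, 0, 0], "twist": [0, 0, 0]}, {"linear": [0, 0, 0], "twist": [0, 0, 0]}], "jaw": 0}}

```text
t: 25.33
position: [0.4681, -0.204, 0.0077]
tool_rot: [-3.14, -0.001, 1.488]
contact_force: [-1.5, -1.1, 5.3]
gripper_width: 0.0614
```

Emit:
{"method": "jog_arm", "body": {"series": [{"linear": [0, 0, -0.03], "twist": [0, 0, 0]}, {"linear": [0, 0, -0.1], "twist": [0, 0, 0]}, {"linear": [0, 0, -0.2], "twist": [0, 0, 0]}, {"linear": [0, 0, -0.32], "twist": [0, 0, 0]}, {"linear": [0, 0, -0.42], "twist": [0, 0, 0]}, {"linear": [0.05, 0, -0.46], "twist": [0, 0, 0]}, {"linear": [0.15, 0, -0.46], "twist": [0, 0, 0]}, {"linear": [0.28, 0, -0.46], "twist": [0, 0, 0]}, {"linear": [0.41, 0, -0.46], "twist": [0, 0, 0]}, {"linear": [0.54, 0, -0.46], "twist": [0, 0, 0]}, {"linear": [0.67, 0, -0.46], "twist": [0, 0, 0]}, {"linear": [0.8, 0, -0.46], "twist": [0, 0, 0]}, {"linear": [0.9, 0, -0.46], "twist": [0, 0, 0]}, {"linear": [0.97, 0, -0.46], "twist": [0, 0, 0]}, {"linear": [1, 0, -0.46], "twist": [0, 0, 0]}, {"linear": [1, 0, -0.46], "twist": [0, 0, 0]}, {"linear": [1, 0, -0.46], "twist": [0, 0, 0]}]}}

```text
t: 26.75
position: [0.4883, 0.0449, 0.1224]
tool_rot: [-3.139, -0.001, 1.489]
contact_force: [0.5, -1.2, -0.9]
gripper_width: 0.0614
```

```bash
python3 plan.py T -.035 .108 .12; python3 -c "
from h import *
c=ctrl.capture('top')['pixels'];s=ctrl.capture('side')['pixels']
f=lambda i,x,y,w,h:cv2.resize(i[y:y+h,x:x+w],(400,400))
cv2.imwrite('pics/g3.png',np.hstack([f(c,260,130,160,160),f(s,300,120,160,160)]))"
```

```text
t 26.75 [0.4883 0.0449 0.1224] [-3.139e+00 -1.000e-03  1.489e+00] F [ 0.5 -1.2 -0.9] w 0.0614 q [ 0.52  0.45 -0.8   2.02  0.43  0.85 -0.61]
[0.5028 0.3282 0.12   1.488 ] lin [ 1.134 -0.035  0.01 ] tw [-0.005 -0.001  0.002]
```

View pics/g3.png

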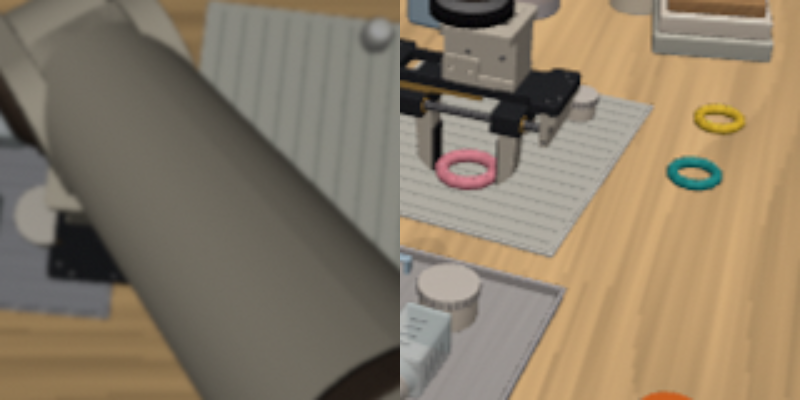

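The pink ring is held flat between the fingertips, and the large pot stands upright in the tray. I'll carry the ring on to the left side.

Emit:
{"method": "jog_arm", "body": {"series": [{"linear": [0.05, 0, 0], "twist": [0, 0, 0]}, {"linear": [0.15, 0, 0], "twist": [0, 0, 0]}, {"linear": [0.27, -0.01, 0], "twist": [0, 0, 0]}, {"linear": [0.4, -0.01, 0], "twist": [0, 0, 0]}, {"linear": [0.53, -0.02, 0], "twist": [0, 0, 0]}, {"linear": [0.66, -0.02, 0], "twist": [0, 0, 0]}, {"linear": [0.79, -0.03, 0], "twist": [0, 0, 0]}, {"linear": [0.9, -0.03, 0], "twist": [0, 0, 0]}, {"linear": [0.97, -0.035, 0], "twist": [0, 0, 0]}, {"linear": [1, -0.035, 0], "twist": [0, 0, 0]}, {"linear": [1, -0.035, 0], "twist": [0, 0, 0]}, {"linear": [1, -0.035, 0], "twist": [0, 0, 0]}, {"linear": [1, -0.035, 0], "twist": [0, 0, 0]}]}}

```text
t: 27.93
position: [0.5013, 0.2923, 0.1226]
tool_rot: [-3.14, 0.001, 1.485]
contact_force: [0.4, -1.4, -1.0]
gripper_width: 0.0612
```

```bash
python3 plan.py T -.035 .108 .012;
```

```text
t 27.93 [0.5013 0.2923 0.1226] [-3.140e+00  1.000e-03  1.485e+00] F [ 0.4 -1.4 -1. ] w 0.0612 q [ 0.01  0.59 -0.77  1.81  0.5   0.95 -1.07]
[0.5028 0.3282 0.012  1.488 ] lin [ 0.144 -0.006  0.442] tw [-0.004  0.002 -0.005]
```

Emit:
{"method": "jog_arm", "body": {"series": [{"linear": [0.04, 0, 0], "twist": [0, 0, 0]}, {"linear": [0.1, 0, 0], "twist": [0, 0, 0]}, {"linear": [0.144, -0.006, 0.05], "twist": [0, 0, -0.005]}, {"linear": [0.144, -0.006, 0.14], "twist": [0, 0, -0.005]}, {"linear": [0.144, -0.006, 0.24], "twist": [0, 0, -0.005]}, {"linear": [0.144, -0.006, 0.33], "twist": [0, 0, -0.005]}, {"linear": [0.144, -0.006, 0.4], "twist": [0, 0, -0.005]}, {"linear": [0.144, -0.006, 0.435], "twist": [0, 0, -0.005]}, {"linear": [0.144, -0.006, 0.435], "twist": [0, 0, -0.005]}, {"linear": [0.144, -0.006, 0.435], "twist": [0, 0, -0.005]}, {"linear": [0.144, -0.006, 0.435], "twist": [0, 0, -0.005]}]}}

```text
t: 28.85
position: [0.5029, 0.3319, 0.0156]
tool_rot: [-3.141, -0.002, 1.491]
contact_force: [-0.2, 0.3, -0.8]
gripper_width: 0.0613
```

```bash
python3 plan.py T -.035 .108 .006;
```

```text
t 28.85 [0.5029 0.3319 0.0156] [-3.141e+00 -2.000e-03  1.491e+00] F [-0.2  0.3 -0.8] w 0.0613 q [-0.14  0.77 -0.67  1.8   0.63  0.8  -1.2 ]
[0.5028 0.3282 0.006  1.488 ] lin [-0.015  0.001  0.038] tw [-0.    -0.005  0.005]
```

Emit:
{"method": "jog_arm", "body": {"series": [{"linear": [-0.01, 0, 0.01], "twist": [0, 0, 0]}, {"linear": [-0.015, 0, 0.02], "twist": [0, 0, 0]}, {"linear": [-0.015, 0, 0.03], "twist": [0, 0, 0]}, {"linear": [-0.015, 0, 0.037], "twist": [0, 0, 0]}, {"linear": [-0.015, 0, 0.037], "twist": [0, 0, 0]}, {"linear": [-0.015, 0, 0.037], "twist": [0, 0, 0]}]}}

```text
t: 29.35
position: [0.5021, 0.3271, 0.0057]
tool_rot: [-3.141, -0.0, 1.491]
contact_force: [-0.2, -1.5, 4.5]
gripper_width: 0.0611
```

Emit:
{"method": "jog_arm", "body": {"series": [{"linear": [0, 0, 0], "twist": [0, 0, 0]}, {"linear": [0, 0, 0], "twist": [0, 0, 0]}, {"linear": [0, 0, 0], "twist": [0, 0, 0]}, {"linear": [0, 0, 0], "twist": [0, 0, 0]}, {"linear": [0, 0, 0], "twist": [0, 0, 0]}, {"linear": [0, 0, 0], "twist": [0, 0, 0]}, {"linear": [0, 0, -0.05], "twist": [0, 0, 0]}, {"linear": [0, 0, -0.15], "twist": [0, 0, 0]}, {"linear": [0, 0, -0.3], "twist": [0, 0, 0]}, {"linear": [0, 0, -0.44], "twist": [0, 0, 0]}, {"linear": [-0.1, 0, -0.5], "twist": [0, 0, 0]}, {"linear": [-0.25, 0, -0.5], "twist": [0, 0, 0]}, {"linear": [-0.41, 0, -0.5], "twist": [0, 0, 0]}, {"linear": [-0.57, 0, -0.5], "twist": [0, 0, 0]}, {"linear": [-0.73, 0, -0.5], "twist": [0, 0, 0]}, {"linear": [-0.88, 0, -0.5], "twist": [0, 0, 0]}, {"linear": [-1, 0, -0.5], "twist": [0, 0, 0]}, {"linear": [-1, 0, -0.5], "twist": [0, 0, 0]}, {"linear": [-1, 0, -0.5], "twist": [0, 0, 0]}], "jaw": 0.82}}

```text
t: 30.93
position: [0.4822, 0.0757, 0.1305]
tool_rot: [-3.141, 0.0, 1.486]
contact_force: [0.5, 1.3, 1.2]
gripper_width: 0.0751
```

```bash
python3 plan.py .4505 -.310 .1 1.488
```

```text
t 30.93 [0.4822 0.0757 0.1305] [-3.141  0.     1.486] F [0.5 1.3 1.2] w 0.0751 q [ 0.47  0.43 -0.82  2.02  0.42  0.86 -0.67]
[ 0.4505 -0.31    0.1     1.488 ] lin [-1.548  0.004  0.122] tw [-0.002  0.    -0.003]
```

Emit:
{"method": "jog_arm", "body": {"series": [{"linear": [-0.1, 0, 0], "twist": [0, 0, 0]}, {"linear": [-0.25, 0, 0], "twist": [0, 0, 0]}, {"linear": [-0.41, 0, 0], "twist": [0, 0, 0]}, {"linear": [-0.57, 0, 0.04], "twist": [0, 0, 0]}, {"linear": [-0.73, 0, 0.08], "twist": [0, 0, 0]}, {"linear": [-0.88, 0, 0.12], "twist": [0, 0, 0]}, {"linear": [-1, 0, 0.12], "twist": [0, 0, 0]}, {"linear": [-1, 0, 0.12], "twist": [0, 0, 0]}, {"linear": [-1, 0, 0.12], "twist": [0, 0, 0]}, {"linear": [-1, 0, 0.12], "twist": [0, 0, 0]}], "jaw": 1}}

```text
t: 31.77
position: [0.463, -0.1691, 0.1001]
tool_rot: [-3.141, -0.002, 1.493]
contact_force: [-0.0, 0.5, -0.1]
gripper_width: 0.0918
```

```bash
python3 plan.py .4505 -.310 .1 1.488 .4505 -.310 .011 1.488;  python3 -c "
from h import *
c=ctrl.capture('top')['pixels'];s=ctrl.capture('side')['pixels']
f=lambda i,x,y,w,h:cv2.resize(i[y:y+h,x:x+w],(400,400))
cv2.imwrite('pics/g4.png',np.hstack([f(c,155,140,130,130),f(s,190,200,190,150)]))
c=ctrl.capture('top'); print(np.array(ray(c,160,160,0)))"
```

```text
t 31.77 [ 0.463  -0.1691  0.1001] [-3.141e+00 -2.000e-03  1.493e+00] F [-0.   0.5 -0.1] w 0.0918 q [ 0.91  0.48 -0.75  2.03  0.45  0.8  -0.18]
[ 0.4505 -0.31    0.1     1.488 ] lin [-0.566 -0.006 -0.001] tw [-0.001 -0.004  0.009]
[ 0.4505 -0.31    0.011   1.488 ] lin [-0.566 -0.006  0.355] tw [-0.001 -0.004  0.009]
[0.64538403 0.43888016 0.        ]
```

View pics/g4.png

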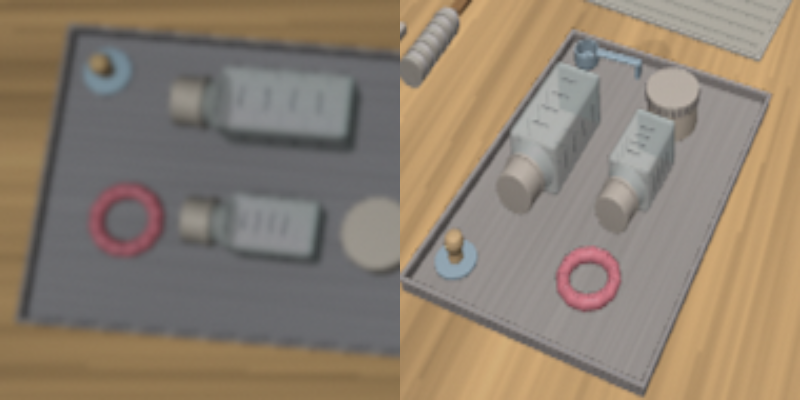

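The image shows the teether flat on the left, the small bottle, and the large pot on the right, all in line, with the large bottle behind. I'll fetch the small pot.

Emit:
{"method": "jog_arm", "body": {"series": [{"linear": [-0.12, 0, 0], "twist": [0, 0, 0]}, {"linear": [-0.28, 0, 0], "twist": [0, 0, 0]}, {"linear": [-0.44, 0, 0], "twist": [0, 0, 0]}, {"linear": [-0.54, -0.005, 0], "twist": [0, 0, 0]}, {"linear": [-0.566, -0.006, 0.02], "twist": [0, 0, 0]}, {"linear": [-0.566, -0.006, 0.1], "twist": [0, 0, 0.01]}, {"linear": [-0.566, -0.006, 0.2], "twist": [0, 0, 0.01]}, {"linear": [-0.566, -0.006, 0.27], "twist": [0, 0, 0.01]}, {"linear": [-0.566, -0.006, 0.3], "twist": [0, 0, 0.01]}, {"linear": [-0.566, -0.006, 0.3], "twist": [0, 0, 0.01]}, {"linear": [-0.566, -0.006, 0.3], "twist": [0, 0, 0.01]}, {"linear": [-0.566, -0.006, 0.3], "twist": [0, 0, 0.01]}]}}

```text
t: 32.92
position: [0.4504, -0.3115, 0.0255]
tool_rot: [3.142, -0.001, 1.487]
contact_force: [0.0, -0.7, -0.3]
gripper_width: 0.0916
```

```bash
python3 plan.py .4505 -.310 .011 1.488; python3 -c "
from h import *
c=ctrl.capture('top');i=c['pixels']
u,v=proj(c,[[.4845,.114,.043]])[0];print(u,v)
x0,y0=int(u)-18,int(v)-18
g=cv2.resize(cv2.cvtColor(i,cv2.COLOR_BGR2GRAY)[y0:y0+36,x0:x0+36],None,fx=8,fy=8,interpolation=cv2.INTER_CUBIC)
h=cv2.HoughCircles(g,cv2.HOUGH_GRADIENT,1,100,param1=60,param2=15,minRadius=80,maxRadius=110);print(h)
for a,b,r in h[0]: print(ray(c,x0+(a+.5)/8-.5,y0+(b+.5)/8-.5,.043),r/8)"
```

```text
t 32.92 [ 0.4504 -0.3115  0.0255] [ 3.142e+00 -1.000e-03  1.487e+00] F [ 0.  -0.7 -0.3] w 0.0916 q [ 1.04  0.66 -0.62  1.93  0.57  0.73  0.  ]
[ 0.4505 -0.31    0.011   1.488 ] lin [0.006 0.    0.058] tw [ 0.    -0.001 -0.002]
277.6470769820142 216.044021593327
NoneTraceback (most recent call last):
  File "<string>", line 8, in <module>
    for a,b,r in h[0]: print(ray(c,x0+(a+.5)/8-.5,y0+(b+.5)/8-.5,.043),r/8)
                 ~^^^
TypeError: 'NoneType' object is not subscriptable
```

Emit:
{"method": "jog_arm", "body": {"series": [{"linear": [0.005, 0, 0.02], "twist": [0, 0, 0]}, {"linear": [0.005, 0, 0.04], "twist": [0, 0, 0]}, {"linear": [0.005, 0, 0.058], "twist": [0, 0, 0]}, {"linear": [0.005, 0, 0.058], "twist": [0, 0, 0]}, {"linear": [0.005, 0, 0.058], "twist": [0, 0, 0]}]}}

```text
t: 33.38
position: [0.4488, -0.3104, 0.0095]
tool_rot: [-3.139, -0.002, 1.486]
contact_force: [-0.4, -1.5, 0.4]
gripper_width: 0.0917
```

Emit:
{"method": "jog_arm", "body": {"series": [{"linear": [0, 0, 0], "twist": [0, 0, 0]}, {"linear": [0, 0, 0], "twist": [0, 0, 0]}, {"linear": [0, 0, 0], "twist": [0, 0, 0]}, {"linear": [0, 0, 0], "twist": [0, 0, 0]}, {"linear": [0, 0, 0], "twist": [0, 0, 0]}, {"linear": [0, 0, 0], "twist": [0, 0, 0]}, {"linear": [0, 0, 0], "twist": [0, 0, 0]}, {"linear": [0, 0, 0], "twist": [0, 0, 0]}, {"linear": [0, 0, 0], "twist": [0, 0, 0]}, {"linear": [0, 0, 0], "twist": [0, 0, 0]}], "jaw": 0}}

```text
t: 34.22
position: [0.4492, -0.3106, 0.0099]
tool_rot: [-3.14, -0.001, 1.486]
contact_force: [-0.1, -0.7, 0.4]
gripper_width: 0.0452
```

```bash
python3 plan.py .4845 .114 .1 1.488; python3 -c "
from h import *
import cv2
def lid(c,p,r):
    u,v=proj(c,[p])[0]; i=c['pixels'].astype(int)
    m=((i[:,:,2]>=i[:,:,0]-3)).astype(np.uint8); yy,xx=np.mgrid[:400,:640]
    ref=np.median(i[int(v)-3:int(v)+4,int(u)-3:int(u)+4].reshape(-1,3),0)
    m=(np.abs(i-ref).sum(2)<45)&(np.hypot(xx-u,yy-v)<r)
    n,l,st,ce=cv2.connectedComponentsWithStats(m.astype(np.uint8)); k=l[int(v),int(u)]
    print(ref,st[k],ce[k],ray(c,*ce[k],p[2]).round(4))
c=ctrl.capture('top'); lid(c,[.4845,.114,.043],20)
s=ctrl.capture('side'); lid(s,[.4845,.114,.043],30)"
```

```text
t 34.22 [ 0.4492 -0.3106  0.0099] [-3.140e+00 -1.000e-03  1.486e+00] F [-0.1 -0.7  0.4] w 0.0452 q [ 1.03  0.68 -0.6   1.94  0.59  0.7  -0.02]
[0.4845 0.114  0.1    1.488 ] lin [ 1.705 -0.004 -0.359] tw [-0.003 -0.002 -0.004]
[136. 145. 149.] [266 205  23  22 392] [276.97193878 215.33418367] [0.4863 0.1157 0.043 ]
[163. 173. 182.] [307 226  25  15 283] [319.03533569 232.53710247] [0.4846 0.1138 0.043 ]
```

Emit:
{"method": "jog_arm", "body": {"series": [{"linear": [0, 0, -0.04], "twist": [0, 0, 0]}, {"linear": [0, 0, -0.12], "twist": [0, 0, 0]}, {"linear": [0, 0, -0.22], "twist": [0, 0, 0]}, {"linear": [0, 0, -0.32], "twist": [0, 0, 0]}, {"linear": [0.05, 0, -0.4], "twist": [0, 0, 0]}, {"linear": [0.15, 0, -0.44], "twist": [0, 0, 0]}, {"linear": [0.28, 0, -0.44], "twist": [0, 0, 0]}, {"linear": [0.41, 0, -0.44], "twist": [0, 0, 0]}, {"linear": [0.54, 0, -0.44], "twist": [0, 0, 0]}, {"linear": [0.67, 0, -0.44], "twist": [0, 0, 0]}, {"linear": [0.8, 0, -0.44], "twist": [0, 0, 0]}, {"linear": [0.9, 0, -0.44], "twist": [0, 0, 0]}, {"linear": [0.97, 0, -0.44], "twist": [0, 0, 0]}, {"linear": [1, 0, -0.44], "twist": [0, 0, 0]}, {"linear": [1, 0, -0.44], "twist": [0, 0, 0]}, {"linear": [1, 0, -0.44], "twist": [0, 0, 0]}, {"linear": [1, 0, -0.44], "twist": [0, 0, 0]}]}}

```text
t: 35.73
position: [0.4704, -0.0633, 0.1201]
tool_rot: [-3.14, -0.0, 1.484]
contact_force: [-0.6, -0.2, -0.2]
gripper_width: 0.0454
```

```bash
python3 plan.py .485 .1145 .11 1.488
```

```text
t 35.73 [ 0.4704 -0.0633  0.1201] [-3.14  -0.     1.484] F [-0.6 -0.2 -0.2] w 0.0454 q [ 0.75  0.42 -0.8   2.06  0.41  0.82 -0.38]
[0.485  0.1145 0.11   1.488 ] lin [ 0.714 -0.004  0.041] tw [-0.004 -0.001 -0.008]
```

Emit:
{"method": "jog_arm", "body": {"series": [{"linear": [0.05, 0, 0], "twist": [0, 0, 0]}, {"linear": [0.15, 0, 0], "twist": [0, 0, 0]}, {"linear": [0.27, 0, 0], "twist": [0, 0, 0]}, {"linear": [0.39, 0, 0], "twist": [0, 0, 0]}, {"linear": [0.51, 0, 0], "twist": [0, 0, -0.005]}, {"linear": [0.61, -0.004, 0.02], "twist": [0, 0, -0.008]}, {"linear": [0.68, -0.004, 0.06], "twist": [0, 0, -0.008]}, {"linear": [0.714, -0.004, 0.12], "twist": [0, 0, -0.008]}, {"linear": [0.714, -0.004, 0.16], "twist": [0, 0, -0.008]}, {"linear": [0.714, -0.004, 0.16], "twist": [0, 0, -0.008]}, {"linear": [0.714, -0.004, 0.16], "twist": [0, 0, -0.008]}, {"linear": [0.714, -0.004, 0.16], "twist": [0, 0, -0.008]}]}}

```text
t: 36.73
position: [0.4851, 0.1147, 0.0805]
tool_rot: [-3.14, -0.0, 1.487]
contact_force: [-0.1, -0.3, 0.7]
gripper_width: 0.0452
```

```bash
python3 plan.py .485 .1145 .053 1.488 .485 .1145 .048 1.488
```

```text
t 36.73 [0.4851 0.1147 0.0805] [-3.14  -0.     1.487] F [-0.1 -0.3  0.7] w 0.0452 q [ 0.33  0.53 -0.76  2.03  0.52  0.78 -0.82]
[0.485  0.1145 0.053  1.488 ] lin [-0.001  0.     0.11 ] tw [-0.003 -0.001 -0.001]
[0.485  0.1145 0.048  1.488 ] lin [-0.001  0.     0.13 ] tw [-0.003 -0.001 -0.001]
```

Emit:
{"method": "jog_arm", "body": {"series": [{"linear": [0, 0, 0.03], "twist": [0, 0, 0]}, {"linear": [0, 0, 0.07], "twist": [0, 0, 0]}, {"linear": [0, 0, 0.1], "twist": [0, 0, 0]}, {"linear": [0, 0, 0.115], "twist": [0, 0, 0]}, {"linear": [0, 0, 0.122], "twist": [0, 0, 0]}, {"linear": [0, 0, 0.126], "twist": [0, 0, 0]}, {"linear": [0, 0, 0.126], "twist": [0, 0, 0]}, {"linear": [0, 0, 0.126], "twist": [0, 0, 0]}]}}

```text
t: 37.4
position: [0.4848, 0.1166, 0.049]
tool_rot: [-3.14, -0.001, 1.49]
contact_force: [-0.2, -0.6, -0.2]
gripper_width: 0.0449
```

```bash
python3 plan.py .485 .1145 .048 1.488;  python3 -c "
from h import *
s=ctrl.capture('side')['pixels']
cv2.imwrite('pics/g5.png',cv2.resize(s[150:300,240:400],(480,450)))"
```

```text
t 37.4 [0.4848 0.1166 0.049 ] [-3.14e+00 -1.00e-03  1.49e+00] F [-0.2 -0.6 -0.2] w 0.0449 q [ 0.29  0.58 -0.72  2.04  0.57  0.72 -0.87]
[0.485  0.1145 0.048  1.488 ] lin [-0.008  0.002  0.004] tw [-0.003 -0.002  0.004]
```

View pics/g5.png

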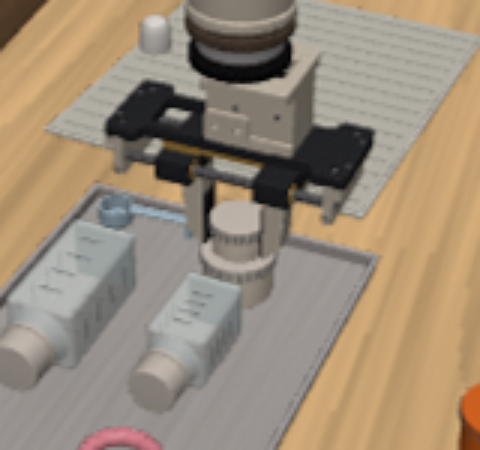

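The small pot is upright and centred on the large lid. I'll lower it the last millimetre, release and rise.

Emit:
{"method": "jog_arm", "body": {"series": [{"linear": [-0.008, 0, 0.002], "twist": [0, 0, 0]}, {"linear": [-0.008, 0, 0.004], "twist": [0, 0, 0]}, {"linear": [-0.008, 0, 0.006], "twist": [0, 0, 0]}, {"linear": [-0.008, 0, 0.006], "twist": [0, 0, 0]}, {"linear": [-0.008, 0, 0.006], "twist": [0, 0, 0]}]}}

```text
t: 37.87
position: [0.4847, 0.114, 0.0479]
tool_rot: [-3.14, -0.0, 1.49]
contact_force: [-1.0, -0.7, 5.3]
gripper_width: 0.045
```

Emit:
{"method": "jog_arm", "body": {"series": [{"linear": [0, 0, 0], "twist": [0, 0, 0]}, {"linear": [0, 0, 0], "twist": [0, 0, 0]}, {"linear": [0, 0, 0], "twist": [0, 0, 0]}, {"linear": [0, 0, 0], "twist": [0, 0, 0]}, {"linear": [0, 0, 0], "twist": [0, 0, 0]}, {"linear": [0, 0, 0], "twist": [0, 0, 0]}, {"linear": [0, 0, -0.04], "twist": [0, 0, 0]}, {"linear": [0, 0, -0.12], "twist": [0, 0, 0]}, {"linear": [0, 0, -0.25], "twist": [0, 0, 0]}, {"linear": [0, 0, -0.38], "twist": [0, 0, 0]}, {"linear": [-0.1, 0, -0.45], "twist": [0, 0, 0]}, {"linear": [-0.25, 0, -0.45], "twist": [0, 0, 0]}, {"linear": [-0.41, 0, -0.45], "twist": [0, 0, 0]}, {"linear": [-0.57, 0, -0.45], "twist": [0, 0, 0]}, {"linear": [-0.73, 0, -0.45], "twist": [0, 0, 0]}, {"linear": [-0.9, 0, -0.45], "twist": [0, 0, 0]}, {"linear": [-1, 0, -0.45], "twist": [0, 0, 0]}, {"linear": [-1, 0, -0.45], "twist": [0, 0, 0]}, {"linear": [-1, 0, -0.45], "twist": [0, 0, 0]}], "jaw": 0.68}}

```text
t: 39.45
position: [0.4642, -0.1367, 0.16]
tool_rot: [-3.14, -0.001, 1.486]
contact_force: [-0.1, 0.3, 0.5]
gripper_width: 0.0623
```

```bash
cat > fin.py <<'E'
from h import *
import plan
lb=(*plan.tray(.065,.002),1.488);sb=(*plan.tray(-.036,.0),1.488);te=plan.tray(-.036,.107);lp=(.485,.1145)
out=[]
for n,(x0,y0,w,h) in(("top",(155,140,160,125)),("side",(190,200,190,148))):
    cc=ctrl.capture(n);k=400/w
    im=cv2.resize(cc["pixels"][y0:y0+h,x0:x0+w],(400,int(h*k)),interpolation=cv2.INTER_CUBIC)[:310]
    D=lambda P:((proj(cc,P)-[x0,y0]+.5)*k).astype(int)
    for p,L,bl,bw in((lb,.15,.11,.056),(sb,.112,.074,.048)):
        q=D(box(-L/2,-L/2+bl,bw,p,.003))
        for i,j in E: cv2.line(im,tuple(map(int,q[i])),tuple(map(int,q[j])),(0,0,255),1)
        d=np.array([np.cos(p[2]),np.sin(p[2])])*L/2; cv2.circle(im,tuple(map(int,D([[p[0]+d[0],p[1]+d[1],.003+bw/2]])[0])),3,(0,0,255),1)
    for (x,y),z,r in((lp,.043,.03),(lp,.073,.023),(te,.0095,.032)): cv2.polylines(im,[D(circ(x,y,z,r))],True,(0,200,0),1)
    out.append(im)
h=min(len(o) for o in out); cv2.imwrite("pics/fin.png",np.hstack([o[:h] for o in out]))
E
python3 fin.py
```

```text
t 39.45 [ 0.4642 -0.1367  0.16  ] [-3.140e+00 -1.000e-03  1.486e+00] F [-0.1  0.3  0.5] w 0.0623 q [ 0.92  0.37 -0.81  2.01  0.34  0.9  -0.16]
```

View pics/fin.png

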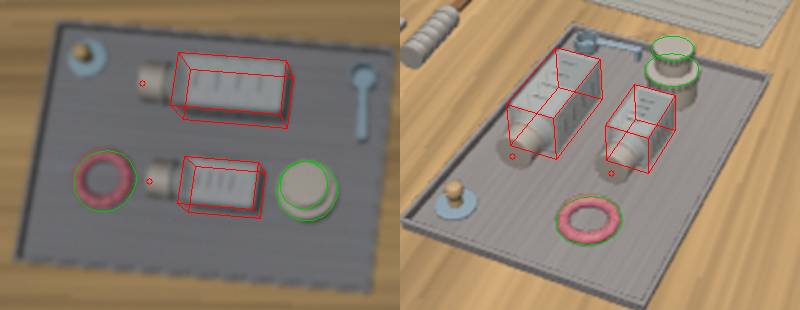

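The modelled outlines at the planned places match both views to within a few mm. The stack is concentric and the soother and scoop are unmoved. Handing in.

```bash
python3 -c "
from workcell import ctrl
print(ctrl.job_done())"
```

```text
the job is handed in; nothing more can be done
None
```

The tray is laid as asked, and I handed the job in at about 39.5 s of the 139 s allowed; the hand-in gave no verdict.

- **Layout:** The large bottle lies along the back rim, centred, with the small bottle parallel in front of it. The teether ring is flat on the small bottle's left. The large pot is on its right, with the small pot on top. Both caps point left.
- **Handling:** Each item was set down until light contact was felt, 4–9 N at the wrist, then released.
- **Last check:** Both camera views matched the planned positions to within a few mm. The pots were concentric by eye, and the arm was clear of everything. The soother and scoop looked unmoved.
- **Not rechecked:** I didn't look specifically at the dome cap or brush at the end, but the arm passed clear of both.
- **Disagreements:** My first estimate of the large bottle's base end was about 5 mm out. The two cameras differed by about 2–3 mm on the ring and the large pot. Circle detection on the large pot's lid found nothing, so I located it by colour instead.

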